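# Set painted edge rails on garage shelf boards, prove the line and weight them

### The arm

A 6-joint arm with a two-finger parallel gripper is mounted at the origin on the work surface. World frame = base frame: x ahead of the robot, y to its left, z up, the work surface at z = 0. Lengths are in m, angles in rad, forces in N, time in s.
With the tool pointing down it reaches from about 0.275 to 0.75 m from the base axis. Payload 10.2 kg.
Tool frame: the origin (TCP) lies midway between the tips of the shut fingers; the grasp point (between the pads) lies 19 mm behind it (bot.hold_point_z is the z of the grasp point in the tool frame, in m); z points along the fingers, y is the line along which they close (so a half turn about z gives the same grasp; the last joint's range is limited). The gripper opens to 88 mm and grips with 3 to 60 N. Pads are 18 mm wide; open, the fingers measure 123 mm over their backs; the gripper's body (75 mm by 187 mm) begins 45 mm behind the grasp point.
Start: joints at [-1.343, 0.313, 1.498, -0, 1.331, -0.223], TCP at [0.229, -0.473, 0.239] pointing down, gripper open.
Joint ranges: [-2.94, 2.94], [-0.97, 2.17], [0.19, 2.56], [-1.23, 4.37], [0.02, 3.11], [-2.88, 2.88]. Speed limits (rad/s): [2.39, 2.39, 3.01, 3.14, 3.14, 3.14].

### API

Orientations are given as a unit quaternion [w, x, y, z].
In Python, from workcell import bot gives the robot as it stands.
- The arm moves only by the tool carry_out, never from a script. Its argument "plan" is a list of rows, each a list of 3 entries, a list of its own where there are three numbers: the shift along the tool's x, y, z in mm, then the turn about the tool's z in degrees, then the gripper's target within -1 to 1 (fully open at 1, half-way at 0, shut at -1). In form: [[[x, y, z], roll, gripper], ...]. A call has 1 to 5 rows; each row is the pose to reach, as a shift and turn from the pose commanded when the call began, along the tool's axes at that moment; what a row does not reach only later rows make up. A row lasts 1/8 s, in which the tool goes at most 62.5 mm and 10.7 degrees, less where a joint would pass 70% of its speed; a pose out of reach is approached as far as the arm can. A call with a gripper value outside its range is refused whole. The fingers move at their own pace and stop on an object; "grip_force" is the grip in N (left out, the last holds). Time passes only in rows, so rows that repeat a pose let the fingers close. It gives the time, the measured TCP pose, the force, the opening and the grip force at its end, in the units of the state.
- bot.get_obs(): the state, without advancing time (a new reading comes with each control period).
- bot.grab_frame(name): name is "scene" or "top" or "wrist"; returns a dict with "color" (384x512x3 uint8, blue, green, red), "range_z" (384x512 float32, m along the optical axis (not along the pixel's ray), 0 where there is no reading), "camera_matrix" (3x3 intrinsics, pixels), "rvec" (rotation vector, rad) and "tvec" (3), from world to camera coordinates, as OpenCV has them; the wrist camera has in their place "tool_from_camera" (4x4, takes a point from camera to tool coordinates, whose origin is the TCP and whose axes are the flange's). Camera axes: x right, y down, z forward; pixel columns grow to the right and rows downward; lengths in m; the calibration is good to about 2 mm. The wrist camera is an equidistant fisheye: a pixel r from the principal point sees the ray r / f radians off the axis. A picture is of the moment at which its call begins: read the wrist's pose just before it.
- bot.finish_job(): hands the job in; it is judged then, once.
Trained networks look in a picture, given as the dict that the camera call returned (one of the last four; its "shot" number tells which), for a name from the list of things; names that differ only in an ending like _2 or _b are one class to them, and where a whole thing is asked for, a point or a joint stands for the part that bears it (a point fixed in the world has none). Each returns a list of dicts, best first, with "score" (0 to 1); they miss things now and then, are a little off and sometimes report something else, mostly with a low value. They report only what shows in the picture. A call takes as long as a camera call. They do not tell look-alikes from the thing itself.
- bot.search_frame(picture, name): "box" ([left, top, right, bottom] in pixels, round what is visible of it).
- bot.masks_of(picture, name): "pixels" (384x512 bool, what is visible of it) and "box" ([left, top, right, bottom] in pixels, round what is visible of it).
- bot.tip_of(picture, name): "pixel" ([column, row] in pixels: a listed point, or the origin of a listed thing).
The state is a dict: "t": time; "joint_positions": joint angles; "qvel": joint speeds; "joint_efforts": joint torques, N m; "ee_pos": TCP position; "orientation": TCP orientation; "force": force on the tool from outside, world axes, zero at the start; "ft_torque": the same for the moment, N m; "grip_width": opening from 0.0 (shut) to 1.0 (fully open); "grasp_force": force on a finger pad.
Only numpy, scipy, OpenCV 4.12 (cv2) and the standard library are available. Lean on these libraries where they do the work, as an engineer would, in place of code of your own. Each camera call takes 0.05 s, during which the arm holds its last target. There are 200 camera calls.

### The job

Lay each loose edge rail flush against the front edge of the shelf board of its own colour, centred so that neither end sticks out, and then hold the straightedge flush along the rails' front faces for about a second, centred on the row and standing on the bench with its handle up, to check that they line up. Put the straightedge back along the middle of its rubber mat and stand one steel weight on the bench flush against the middle of each rail's front face to hold it. Leave every rail flush and the jar, screwdriver and mug alone.

Things in the scene. Friction and masses are not known exactly. Their poses are not given: they have to be found in the camera images.
- rail_blue_mid (a point): centre of the loose blue edge rail: a square-section wooden bar 32 x 32 mm and 72 mm long with painted sides and bare wooden ends, 50 g, lying on the bench; y runs along its length, x and z across it (any long side may be down). Missing in some starts.
- rail_red_mid (a point): centre of the loose red edge rail: a square-section wooden bar 32 x 32 mm and 72 mm long with painted sides and bare wooden ends, 50 g, lying on the bench; y runs along its length, x and z across it (any long side may be down). Missing in some starts.
- rail_yellow_mid (a point): centre of the loose yellow edge rail: a square-section wooden bar 32 x 32 mm and 72 mm long with painted sides and bare wooden ends, 50 g, lying on the bench; y runs along its length, x and z across it (any long side may be down). Missing in some starts.
- rail_green_mid (a point): centre of the loose green edge rail: a square-section wooden bar 32 x 32 mm and 72 mm long with painted sides and bare wooden ends, 50 g, lying on the bench; y runs along its length, x and z across it (any long side may be down). Missing in some starts.
- weight_1_mid (a point): centre of a loose holding weight, one of four alike: a 48 mm steel cube with bright faces and a brass disc on each, about 0.6 kg, standing on the bench (any side may be down).
- weight_2_mid (a point): centre of a loose holding weight, one of four alike: a 48 mm steel cube with bright faces and a brass disc on each, about 0.6 kg, standing on the bench (any side may be down).
- weight_3_mid (a point): centre of a loose holding weight, one of four alike: a 48 mm steel cube with bright faces and a brass disc on each, about 0.6 kg, standing on the bench (any side may be down).
- weight_4_mid (a point): centre of a loose holding weight, one of four alike: a 48 mm steel cube with bright faces and a brass disc on each, about 0.6 kg, standing on the bench (any side may be down).
- board_blue: the fixed blue shelf board: 120 mm deep, 84 mm wide, 10 mm thick, flat on the bench. Origin at bench level in the middle of its front edge, the straight 84 mm edge that faces away from the robot; x points out of that edge, square to it and away from the board; y along the edge; z up. The four boards stand side by side at 90 mm spacing with their front edges in one straight line, in an order that changes.
- board_red: the fixed red shelf board: 120 mm deep, 84 mm wide, 10 mm thick, flat on the bench. Origin at bench level in the middle of its front edge, the straight 84 mm edge that faces away from the robot; x points out of that edge, square to it and away from the board; y along the edge; z up. The four boards stand side by side at 90 mm spacing with their front edges in one straight line, in an order that changes.
- board_yellow: the fixed yellow shelf board: 120 mm deep, 84 mm wide, 10 mm thick, flat on the bench. Origin at bench level in the middle of its front edge, the straight 84 mm edge that faces away from the robot; x points out of that edge, square to it and away from the board; y along the edge; z up. The four boards stand side by side at 90 mm spacing with their front edges in one straight line, in an order that changes.
- board_green: the fixed green shelf board: 120 mm deep, 84 mm wide, 10 mm thick, flat on the bench. Origin at bench level in the middle of its front edge, the straight 84 mm edge that faces away from the robot; x points out of that edge, square to it and away from the board; y along the edge; z up. The four boards stand side by side at 90 mm spacing with their front edges in one straight line, in an order that changes.
- jig: fixed wooden fence (30 x 380 x 22 mm high, its middle at x = -136 mm) behind the row of four boards. Origin at bench level, in the middle of the common line of the boards' front edges; x points out of those edges, away from the boards; y along the line; z up.
- straightedge_grip (a point): grip point of the loose straightedge: an aluminium bar 360 mm long, 40 mm wide and 22 mm high with straight side faces, and on its middle an upright orange plastic handle 90 mm long, 16 mm thick, its top 68 mm above the bar's underside. This point lies in the handle on the bar's centre line, 50 mm above the underside; y runs along the bar, x across it (side faces at x = -20 and +20 mm), z up. 0.35 kg.
- mat: fixed black rubber mat, 90 x 400 mm and 3 mm thick, on which the straightedge is kept. Origin at bench level under its middle; y along its length.
- jar: bystander: amber glass jar, 68 mm across, 100 mm high; origin under its middle.
- screwdriver: bystander: screwdriver lying on the bench; origin under it.
- mug: bystander: blue mug, 80 mm across, 90 mm high; origin under its middle.
Things that resemble listed ones, but are neither listed nor needed, are in the scene too. Leave any pink or purple look-alike of the part that bears weight_2_mid alone. Of the things shaped like the part that bears rail_blue_mid, the blue one is meant.

How it is judged:
On the way, in this order (a step that is already met when the one before it is completed fails the run):
1. every edge rail present lies flush and centred against the front edge of the board of its colour (x of rail_blue_mid in the frame of board_blue between 0.0135 and 0.0185 m and y of rail_blue_mid in the frame of board_blue between -0.008 and 0.008 m and height (world z) of each of rail_blue_mid, rail_red_mid, rail_yellow_mid, rail_green_mid below 0.019 m and angle between the y axis of rail_blue_mid and the y axis of board_blue, either way round below 0.035 rad and x of rail_red_mid in the frame of board_red between 0.0135 and 0.0185 m and y of rail_red_mid in the frame of board_red between -0.008 and 0.008 m and angle between the y axis of rail_red_mid and the y axis of board_red, either way round below 0.035 rad and x of rail_yellow_mid in the frame of board_yellow between 0.0135 and 0.0185 m and y of rail_yellow_mid in the frame of board_yellow between -0.008 and 0.008 m and angle between the y axis of rail_yellow_mid and the y axis of board_yellow, either way round below 0.035 rad and x of rail_green_mid in the frame of board_green between 0.0135 and 0.0185 m and y of rail_green_mid in the frame of board_green between -0.008 and 0.008 m and angle between the y axis of rail_green_mid and the y axis of board_green, either way round below 0.035 rad), for 0.2 s.
2. the straightedge stands flush along the rails' front faces, in the middle of the row, with every rail still flush (all of step 1 and x of straightedge_grip in the frame of jig between 0.049 and 0.0555 m and y of straightedge_grip in the frame of jig between -0.03 and 0.03 m and height (world z) of straightedge_grip below 0.054 m and angle between the y axis of straightedge_grip and the y axis of jig, either way round below 0.02 rad and angle between straightedge_grip's own z axis and vertical below 0.06 rad), for 0.4 s.
At the end, for the whole second after the job is handed in: Each rail lies flat against its own board's front edge (gap under 2.5 mm, within 0.035 rad, centred within 8 mm), a weight flush before it (gap under 2.5 mm); the straightedge stands on its mat (20 mm across, 18 mm along, 0.06 rad); all at rest (all of step 1 and ((distance between rail_blue_mid and weight_1_mid below 0.0435 m and horizontal distance between rail_blue_mid and weight_1_mid above 0.036 m) or (distance between rail_blue_mid and weight_2_mid below 0.0435 m and horizontal distance between rail_blue_mid and weight_2_mid above 0.036 m) or (distance between rail_blue_mid and weight_3_mid below 0.0435 m and horizontal distance between rail_blue_mid and weight_3_mid above 0.036 m) or (distance between rail_blue_mid and weight_4_mid below 0.0435 m and horizontal distance between rail_blue_mid and weight_4_mid above 0.036 m)) and ((distance between rail_red_mid and weight_1_mid below 0.0435 m and horizontal distance between rail_red_mid and weight_1_mid above 0.036 m) or (distance between rail_red_mid and weight_2_mid below 0.0435 m and horizontal distance between rail_red_mid and weight_2_mid above 0.036 m) or (distance between rail_red_mid and weight_3_mid below 0.0435 m and horizontal distance between rail_red_mid and weight_3_mid above 0.036 m) or (distance between rail_red_mid and weight_4_mid below 0.0435 m and horizontal distance between rail_red_mid and weight_4_mid above 0.036 m)) and ((distance between rail_yellow_mid and weight_1_mid below 0.0435 m and horizontal distance between rail_yellow_mid and weight_1_mid above 0.036 m) or (distance between rail_yellow_mid and weight_2_mid below 0.0435 m and horizontal distance between rail_yellow_mid and weight_2_mid above 0.036 m) or (distance between rail_yellow_mid and weight_3_mid below 0.0435 m and horizontal distance between rail_yellow_mid and weight_3_mid above 0.036 m) or (distance between rail_yellow_mid and weight_4_mid below 0.0435 m and horizontal distance between rail_yellow_mid and weight_4_mid above 0.036 m)) and ((distance between rail_green_mid and weight_1_mid below 0.0435 m and horizontal distance between rail_green_mid and weight_1_mid above 0.036 m) or (distance between rail_green_mid and weight_2_mid below 0.0435 m and horizontal distance between rail_green_mid and weight_2_mid above 0.036 m) or (distance between rail_green_mid and weight_3_mid below 0.0435 m and horizontal distance between rail_green_mid and weight_3_mid above 0.036 m) or (distance between rail_green_mid and weight_4_mid below 0.0435 m and horizontal distance between rail_green_mid and weight_4_mid above 0.036 m)) and x of straightedge_grip in the frame of mat between -0.02 and 0.02 m and y of straightedge_grip in the frame of mat between -0.018 and 0.018 m and height (world z) of straightedge_grip below 0.057 m and angle between the y axis of straightedge_grip and the y axis of mat, either way round below 0.06 rad and angle between straightedge_grip's own z axis and vertical below 0.06 rad and linear speed of each of straightedge, rail_blue, rail_red, rail_yellow, rail_green, weight_1, weight_2, weight_3, weight_4 below 0.02 m/s); the robot touches nothing.
It fails at once if the jar is pushed more than 30 mm (distance of jar from where it was at the start of the episode above 0.03 m).
It fails at once if the screwdriver is pushed more than 30 mm (distance of screwdriver from where it was at the start of the episode above 0.03 m).
It fails at once if the mug is pushed more than 30 mm (distance of mug from where it was at the start of the episode above 0.03 m).
Of rail_blue, rail_red, rail_yellow, rail_green only 3 to 4 are there at a start; the rules pass over those that are not, and their reading is None.
At some moment in a run one of rail_blue, rail_red, rail_yellow, rail_green, straightedge may be knocked a few centimetres aside while the robot is not near it.
Once in a run the grip may slacken for a moment while it holds something.
It also fails if it takes over 210 s, if anything falls off the work surface, if the arm or the gripper's body presses on something with over 40 N, if the wrist force passes 120 N, or if a joint passes its speed limit or range.

## Working session

There is one attempt and no reset: what is moved stays moved. The work goes in short steps, Python scripts to look and compute and a tool call to move; the robot and the scene stay as the last step left them, time stands still between calls to the robot, and variables do not carry over. Pictures are saved under pics/ and viewed, at most 14 in all, crops included, and the job is handed in when it is done.

Besides the shell and the picture viewer there is one more tool, called after "Request:" in YAML: its name, and indented under it one key for each argument. carry_out: Moves the arm, as the interface text tells. Its arguments: {"type":"object","properties":{"plan":{"type":"array","items":{"type":"array"}},"grip_force":{"type":"number"}},"required":["plan"]}

```bash
mkdir -p pics; ls; python3 - <<'E'
from workcell import bot
import cv2,numpy as np
print(bot.get_obs())
f=bot.grab_frame("top");g=bot.grab_frame("scene")
cv2.imwrite("pics/a.png",np.hstack([f["color"],g["color"]])[:, :]) 
for n,p in(("top",f),("scene",g)):
    cv2.imwrite(f"pics/{n}0.png",cv2.resize(p["color"],(800,600)))
    R=cv2.Rodrigues(p["rvec"])[0];print(n,p["camera_matrix"],(-R.T@p["tvec"].reshape(3)),R)
E
```

```text
pics
{'t': 0.0, 'joint_positions': array([-1.34340520e+00,  3.13409473e-01,  1.49843703e+00,  9.47019173e-06,
        1.33100645e+00, -2.23395702e-01]), 'qvel': array([ 0.0001454 , -0.00061941,  0.00040755,  0.00120878,  0.00058552,
        0.00075812]), 'joint_efforts': array([-2.94196681e-03, -4.02222633e+01, -2.52266836e+01,  6.93105441e-02,
        3.53586359e-02, -1.04352559e-04]), 'ee_pos': array([ 0.22866417, -0.47230834,  0.23818183]), 'orientation': array([-6.30157565e-04,  9.74706317e-01,  2.23488701e-01,  3.34003814e-06]), 'force': array([-0.29621943, -0.25643864,  0.97536737]), 'ft_torque': array([-0.01129272,  0.05479841,  0.0392518 ]), 'grasp_force': 0.0, 'grip_width': 0.999614227571428}
top [[426.55487303   0.         255.75616822]
 [  0.         426.55487303 188.36708806]
 [  0.           0.           1.        ]] [0.43634675 0.01172842 1.45645908] [[ 2.06014818e-02 -9.99782781e-01  3.15746527e-03]
 [-9.92215346e-01 -2.08333022e-02 -1.22778988e-01]
 [ 1.22818098e-01 -6.03456405e-04 -9.92429015e-01]]
scene [[372.77035113   0.         257.13413816]
 [  0.         372.77035113 193.63638246]
 [  0.           0.           1.        ]] [ 1.16478684 -0.39605441  0.87685666] [[ 0.57483277  0.81814789 -0.01418825]
 [ 0.61929677 -0.4463217  -0.6459632 ]
 [-0.53482595  0.36253408 -0.76323669]]
```

View pics/top0.png

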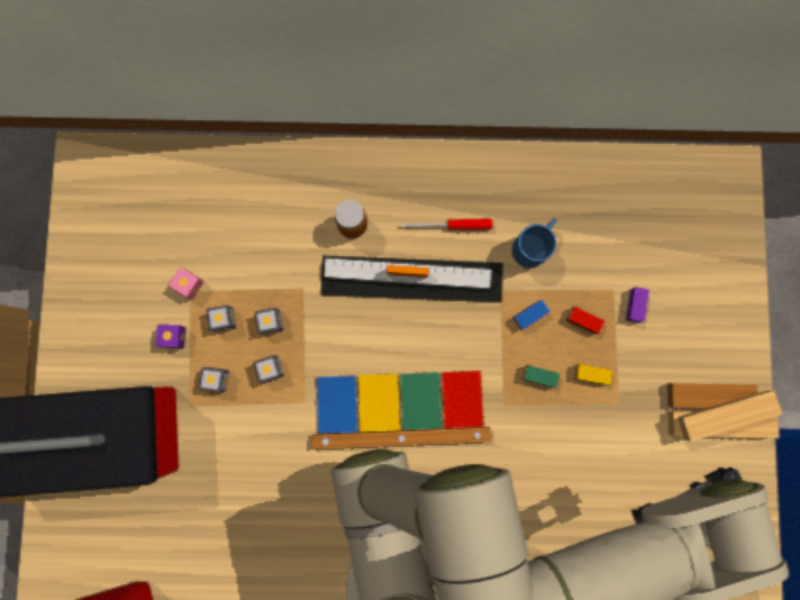

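View pics/scene0.png

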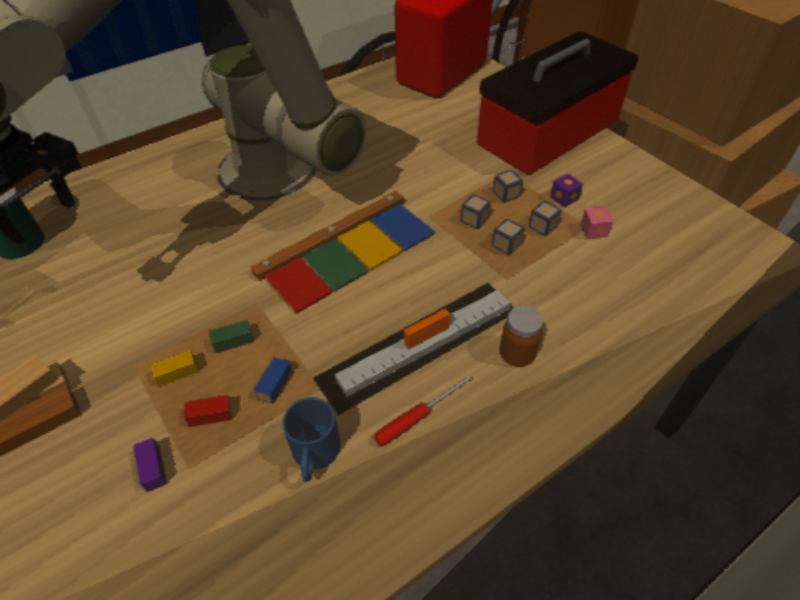

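```bash
cat > h.py <<'E'
from workcell import bot
import cv2,numpy as np
def cloud(f):
    K=f["camera_matrix"];R=cv2.Rodrigues(f["rvec"])[0];t=f["tvec"].reshape(3)
    v,u=np.indices(f["range_z"].shape);z=f["range_z"]
    c=np.stack([(u-K[0,2])/K[0,0]*z,(v-K[1,2])/K[1,1]*z,z],-1)
    return (c-t)@R,(z>0)
def onplane(f,uv,h):
    K=f["camera_matrix"];R=cv2.Rodrigues(f["rvec"])[0];o=-R.T@f["tvec"].reshape(3)
    uv=np.atleast_2d(uv).astype(float);d=np.c_[(uv[:,0]-K[0,2])/K[0,0],(uv[:,1]-K[1,2])/K[1,1],np.ones(len(uv))]@R
    return o[:2]+d[:,:2]*((h-o[2])/d[:,2])[:,None]
def rect(xy):
    """centre, long size, short size, angle (deg, world) of long axis in [-90,90)"""
    (cx,cy),(w,h),a=cv2.minAreaRect((xy*1000).astype(np.float32))
    if w<h:w,h,a=h,w,a+90
    return [round(float(q),1) for q in (cx,cy,w,h,(a+90)%180-90)]
def top_rect(f,mask,h,tol=.007):
    """rectangle of the face at height h within the mask"""
    P,ok=cloud(f);m=mask&ok&(abs(P[...,2]-h)<tol)
    v,u=np.nonzero(m)
    if len(u)<6:return None
    return rect(onplane(f,np.c_[u,v],h))+[len(u)]
def pose():
    o=bot.get_obs();w,x,y,z=o["orientation"]
    return o["ee_pos"]*1000,np.degrees(np.arctan2(2*(x*y+w*z),1-2*(y*y+z*z))),o
def goto(x,y,z,psi):
    """shift in tool axes (mm) and turn (deg) to reach world mm / tool-x heading psi (mod 180)"""
    p,a,o=pose();r=np.radians(a);d=np.array([x,y,z])-p
    s=[d[0]*np.cos(r)+d[1]*np.sin(r),d[0]*np.sin(r)-d[1]*np.cos(r),-d[2]]
    t=-((psi-a+90)%180-90)
    print("shift",np.round(s,1),"turn",round(t,1),"pos",p.round(1),"psi",round(a,2),"t",round(o["t"],2));return s,t
COL=["blue","red","yellow","green"]
E
python3 - <<'E'
from h import *
f=bot.grab_frame("top")
P,ok=cloud(f)
print("table z",np.median(P[200:240,210:300,2]),np.std(P[250:256,250:300,2]))
for c in COL:
    for n,h in((f"rail_{c}_mid",.032),(f"board_{c}",.010)):
        for m in bot.masks_of(f,n)[:2]:
            print(n,round(m["score"],2),m["box"],top_rect(f,m["pixels"],h))
for n,h in(("weight_1_mid",.048),("straightedge_grip",.025),("mat",.003),("mug",.09),("jar",.1),("screwdriver",.02),("jig",.022)):
    for m in bot.masks_of(f,n)[:7]:
        print(n,round(m["score"],2),m["box"],top_rect(f,m["pixels"],h))
E
```

```text
table z 0.0006581793447514396 0.08346836101035174
rail_blue_mid 0.74 [402.7, 183.9, 413.5, 206.1] [601.1, -500.5, 69.4, 33.6, -7.7, 187]
rail_blue_mid 0.46 [328.7, 195.6, 352.9, 210.1] [575.1, -271.4, 70.8, 31.3, -55.5, 190]
board_blue 0.63 [199.9, 240.5, 227.9, 278.7] [376.7, 142.5, 122.4, 86.9, 2.1, 909]
rail_red_mid 0.72 [365.4, 192.1, 388.0, 214.9] [566.5, -388.3, 72.5, 32.0, 64.1, 199]
board_red 0.92 [284.1, 236.3, 308.3, 273.0] [392.0, -127.3, 120.0, 84.3, 4.5, 861]
rail_yellow_mid 0.69 [367.8, 234.2, 393.9, 243.8] [452.2, -404.2, 73.8, 31.0, 82.5, 200]
board_yellow 0.83 [226.9, 237.2, 257.6, 276.1] [382.8, 52.0, 119.2, 87.4, 1.6, 884]
rail_green_mid 0.6 [334.9, 233.2, 357.4, 244.8] [444.8, -290.7, 70.4, 31.9, 75.3, 191]
board_green 0.82 [255.6, 238.9, 282.0, 272.1] [389.8, -36.6, 116.0, 84.0, 1.2, 836]
board_green 0.37 [127.3, 235.2, 146.0, 253.5] [419.0, 381.4, 33.8, 2.0, -8.4, 8]
straightedge_grip 0.64 [210.3, 166.8, 314.5, 184.3] [660.8, -3.7, 358.1, 41.8, 87.4, 1013]
mat 0.95 [205.2, 167.9, 324.7, 193.3] [652.0, -13.1, 399.6, 90.3, 88.9, 1591]
mug 0.68 [323.9, 140.0, 356.8, 172.1] [719.5, -270.1, 77.1, 76.6, 5.8, 86]
jar 0.91 [214.8, 125.7, 234.7, 154.9] [772.0, 120.9, 58.6, 56.6, -88.8, 263]
screwdriver 0.65 [257.4, 142.2, 313.9, 148.8] [771.7, -88.2, 196.0, 24.6, -88.8, 191]
jig 0.79 [201.4, 271.0, 315.6, 290.8] [309.0, 3.3, 377.4, 30.8, -86.4, 1047]
jig 0.25 [163.6, 227.1, 182.3, 244.7] [449.5, 265.9, 43.2, 12.8, -1.9, 9]
```

```bash
python3 - <<'E'
from h import *
f=bot.grab_frame("top")
U=np.zeros((384,512),bool)
for c in COL: U|=bot.masks_of(f,f"board_{c}")[0]["pixels"]
v,u=np.nonzero(U); 
print("union",rect(onplane(f,np.c_[u,v],.01)))
# front edge: topmost coloured row per column with subpixel by saturation half-level
hsv=cv2.cvtColor(f["color"],cv2.COLOR_BGR2HSV).astype(float)
g=f["color"].astype(float)
E=[]
for x in range(206,306):
    col=g[:,x];r0=np.nonzero(U[:,x])[0]
    if len(r0)<20: continue
    r=r0.min();a=col[r-6:r-3].mean(0);b=col[r+4:r+7].mean(0);w=b-a
    s=(col[r-5:r+6]-a)@w/(w@w)
    k=np.argmax(s>.5)
    if k>0:E.append((x,r-5+k-1+(.5-s[k-1])/(s[k]-s[k-1])))
E=onplane(f,np.array(E),.01)*1000
l=cv2.fitLine(E.astype(np.float32),cv2.DIST_HUBER,0,.01,.01).ravel();print("edge line",l,"heading",np.degrees(np.arctan2(l[1],l[0]))%180-90,len(E))
n=np.array([-l[1],l[0]]);print("resid",np.std((E-l[2:])@n))
P,ok=cloud(f)
m=(ok&(abs(P[...,2]-.048)<.006)&(P[...,1]>.15)&(P[...,0]>.38)).astype(np.uint8)
k,lab,st,_=cv2.connectedComponentsWithStats(m,connectivity=4)
for i in range(1,k):
    if st[i,4]>40: print("W",top_rect(f,lab==i,.048),f["color"][lab==i].mean(0).round())
m=ok&(abs(P[...,2]-.068)<.008)&(abs(P[...,0]-.66)<.05)&(abs(P[...,1])<.1)
print("handle",top_rect(f,m,.068,.01))
E
```

```text
union [386.3, 8.1, 355.5, 122.9, -86.7]
edge line [ 5.9164003e-02 -9.9824828e-01  4.4450119e+02  6.3702688e+00] heading 3.3918304 96
resid 1.6332779077136428
W [628.0, 472.9, 50.2, 47.5, 60.5, 197] [139. 129. 221.]
W [553.9, 394.4, 49.1, 47.8, -77.4, 193] [117. 133. 147.]
W [549.9, 291.4, 48.7, 48.3, -77.9, 206] [117. 132. 146.]
W [511.9, 500.5, 49.2, 46.2, -88.8, 202] [134.  68. 133.]
W [447.8, 287.8, 49.0, 47.8, -70.4, 211] [116. 132. 146.]
W [423.3, 403.0, 49.2, 47.5, 83.2, 214] [117. 131. 144.]
handle [660.7, -3.2, 89.2, 17.4, 86.8, 132]
```

```bash
python3 - <<'E'
from h import *
goto(452.2,-404.2,90,82.5)
print(bot.hold_point_z)
E
```

```text
shift [230.9  35.8 148.7] turn -56.7 pos [ 228.7 -472.6  238.7] psi 25.83 t 1.15
-0.0187
```

Request:
carry_out:
  plan:
    - [[46,7,30],-10.6,0.3]
    - [[92,14,60],-21.2,0.3]
    - [[139,21,90],-31.8,0.3]
    - [[185,28,120],-42.4,0.3]
    - [[231,36,149],-53,0.3]
  grip_force: 15

```text
t: 1.78
ee_pos: [0.4538, -0.4037, 0.0887]
orientation: [0.0, 0.771, 0.637, -0.0]
force: [0.4, -0.1, 0.0]
grip_width: 0.649
grasp_force: 0.0
```

Request:
carry_out:
  plan:
    - [[0,0,0],-3.7,0.3]
    - [[0,0,0],-3.7,0.3]

```text
t: 2.02
ee_pos: [0.4526, -0.4041, 0.0894]
orientation: [-0.0, 0.752, 0.66, -0.0]
force: [-0.5, 0.0, 0.2]
grip_width: 0.647
grasp_force: 0.0
```

```bash
python3 - <<'E'
from h import *
goto(452.2,-404.2,13,82.5)
f=bot.grab_frame("wrist");cv2.imwrite("pics/w1.png",f["color"]);print(f["camera_matrix"],f["tool_from_camera"])
E
```

```text
shift [-0.1 -0.3 76.4] turn 0.0 pos [ 452.6 -404.1   89.4] psi 82.53 t 2.02
[[297.31863964   0.         262.18743885]
 [  0.         297.31863964 189.76871913]
 [  0.           0.           1.        ]] [[ 9.75417679e-04 -9.66976178e-01 -2.54864904e-01  6.58312956e-02]
 [ 9.99999490e-01  8.76539419e-04  5.01538038e-04  5.40594006e-05]
 [-2.61576200e-04 -2.54865264e-01  9.66976540e-01 -1.46809022e-01]
 [ 0.00000000e+00  0.00000000e+00  0.00000000e+00  1.00000000e+00]]
```

View pics/w1.png

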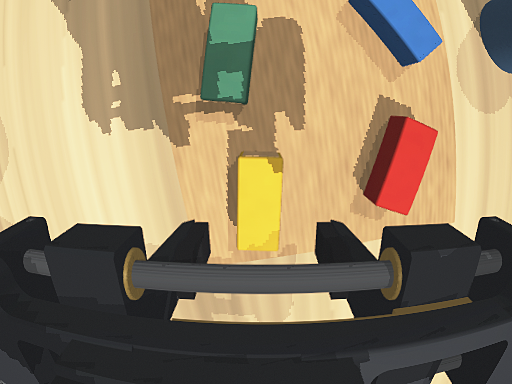

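Request:
carry_out:
  plan:
    - [[0,0,40],0,0.3]
    - [[0,0,76],0,0.3]
    - [[0,0,76],0,-1]
    - [[0,0,76],0,-1]
    - [[0,0,76],0,-1]

```text
t: 2.7
ee_pos: [0.4528, -0.4052, 0.0157]
orientation: [0.002, 0.752, 0.659, -0.0]
force: [-0.4, -0.2, 4.5]
grip_width: 0.365
grasp_force: 15.0
```

Request:
carry_out:
  plan:
    - [[0,0,0],0,-1]
    - [[0,0,0],0,-1]
    - [[0,0,-40],0,-1]
    - [[0,0,-70],0,-1]
    - [[0,0,-70],0,-1]

```text
t: 3.32
ee_pos: [0.4531, -0.4053, 0.0863]
orientation: [0.003, 0.752, 0.66, -0.0]
force: [0.4, -0.2, -0.6]
grip_width: 0.361
grasp_force: 15.0
```

Request:
carry_out:
  plan:
    - [[55,-6,0],-2,-1]
    - [[110,-12,0],-4,-1]
    - [[165,-18,0],-6,-1]
    - [[220,-24,0],-8,-1]
    - [[275,-29,0],-10.9,-1]

```text
t: 3.95
ee_pos: [0.4586, -0.1259, 0.0828]
orientation: [-0.001, 0.685, 0.728, -0.0]
force: [-0.1, -0.1, -0.5]
grip_width: 0.364
grasp_force: 15.0
```

```bash
python3 - <<'E'
from h import *
goto(463.9,57.4,15,93.4)
f=bot.grab_frame("wrist");cv2.imwrite("pics/w2.png",f["color"])
E
```

```text
shift [182.7  16.4  67.8] turn 0.1 pos [ 458.6 -125.9   82.8] psi 93.48 t 3.95
```

Request:
carry_out:
  plan:
    - [[46,4,0],0,-1]
    - [[92,8,0],0,-1]
    - [[138,12,0],0,-1]
    - [[183,16,0],0,-1]
    - [[183,16,0],0,-1]

```text
t: 4.62
ee_pos: [0.4635, 0.0579, 0.0828]
orientation: [-0.001, 0.684, 0.729, -0.0]
force: [-0.5, -0.7, -0.5]
grip_width: 0.365
grasp_force: 15.0
```

Request:
carry_out:
  plan:
    - [[0,0,40],0,-1]
    - [[0,0,60],0,-1]
    - [[0,0,66],0,-1]
    - [[0,0,68],0,-1]
    - [[0,0,68],0,-1]

```text
t: 5.25
ee_pos: [0.4647, 0.0555, 0.0162]
orientation: [0.0, 0.686, 0.728, 0.0]
force: [-0.0, 0.0, -0.9]
grip_width: 0.361
grasp_force: 15.0
```

```bash
python3 - <<'E'
from h import *
goto(463.9,57.4,15,93.4);print(bot.get_obs()["force"])
f=bot.grab_frame("wrist");cv2.imwrite("pics/w2.png",f["color"])
E
```

```text
shift [ 2.  -0.7  1.2] turn 0.0 pos [464.7  55.5  16.2] psi 93.42 t 5.25
[-0.01032735  0.04059241 -0.94062902]
```

View pics/w2.png

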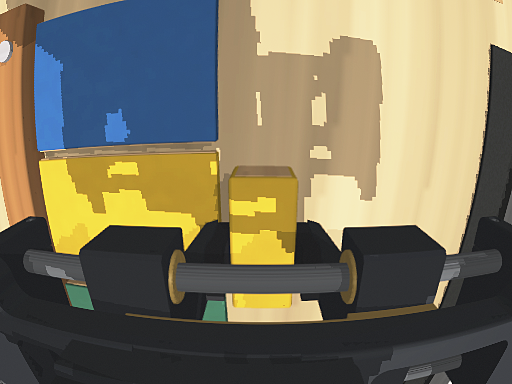

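Request:
carry_out:
  plan:
    - [[2,0,2],0,-1]
    - [[2,-3,2],0,-1]
    - [[2,-5,2],0,-1]
    - [[2,-6,2],0,-1]
    - [[2,-6,2],0,-1]

```text
t: 5.92
ee_pos: [0.4601, 0.0572, 0.015]
orientation: [0.002, 0.686, 0.728, 0.002]
force: [3.9, 0.2, 5.6]
grip_width: 0.361
grasp_force: 15.0
```

Request:
carry_out:
  plan:
    - [[0,-1,0],0,-1]
    - [[0,-1,0],0,-1]

```text
t: 6.18
ee_pos: [0.4592, 0.0571, 0.0151]
orientation: [0.002, 0.686, 0.728, 0.002]
force: [3.3, 0.0, 5.8]
grip_width: 0.361
grasp_force: 15.0
```

Request:
carry_out:
  plan:
    - [[0,-1,0],0,-1]
    - [[0,-1,0],0,-1]

```text
t: 6.42
ee_pos: [0.4583, 0.0571, 0.0151]
orientation: [0.002, 0.686, 0.728, 0.002]
force: [4.2, -0.2, 5.9]
grip_width: 0.362
grasp_force: 15.0
```

Request:
carry_out:
  plan:
    - [[0,-1.5,0],0,-1]
    - [[0,-1.5,0],0,-1]

```text
t: 6.68
ee_pos: [0.4568, 0.057, 0.0151]
orientation: [0.002, 0.686, 0.728, 0.002]
force: [4.4, 1.0, 5.5]
grip_width: 0.362
grasp_force: 15.0
```

Request:
carry_out:
  plan:
    - [[0,-1.5,0],0,-1]
    - [[0,-1.5,0],0,-1]

```text
t: 6.92
ee_pos: [0.4566, 0.0571, 0.0152]
orientation: [0.003, 0.686, 0.728, 0.003]
force: [9.3, 3.1, 0.2]
grip_width: 0.361
grasp_force: 15.0
```

Request:
carry_out:
  plan:
    - [[0,1,0],0,-1]
    - [[0,1,0],0,0.2]
    - [[0,1,0],0,0.2]
    - [[0,1,-30],0,0.3]
    - [[0,1,-70],0,0.3]

```text
t: 7.55
ee_pos: [0.4533, 0.0572, 0.0839]
orientation: [-0.001, 0.686, 0.728, -0.001]
force: [0.7, -0.9, -0.1]
grip_width: 0.65
grasp_force: 0.0
```

```bash
cat >> h.py <<'E'
J=np.array([443.6,11.0]);A=np.radians(3.4);EX=np.array([np.cos(A),np.sin(A)]);EY=np.array([-np.sin(A),np.cos(A)])
def jig(p):d=np.asarray(p)[:2]-J;return [round(float(d@EX),1),round(float(d@EY),1)]
def world(x,y):return J+x*EX+y*EY
def rails(f):
    out={}
    for c in COL:
        b=None
        for m in bot.masks_of(f,f"rail_{c}_mid"):
            r=top_rect(f,m["pixels"],.032)
            if r and 55<r[2]<85 and 22<r[3]<40:
                px=f["color"][m["pixels"]].mean(0);
                print(c,r,"jig",jig(r[:2]),round((r[4]-93.4+90)%180-90,1),px.round(),round(m["score"],2))
E
python3 - <<'E'
from h import *
f=bot.grab_frame("top");rails(f)
goto(444.8,-290.7,90,75.3)
E
```

```text
blue [602.1, -501.3, 71.7, 35.7, -10.8, 205] jig [127.8, -520.8] 75.8 [132.  53. 112.] 0.62
blue [575.1, -271.5, 70.7, 29.5, -55.4, 177] jig [114.5, -289.8] 31.2 [149.  91.  43.] 0.51
red [566.5, -388.6, 73.0, 33.1, 65.7, 206] jig [99.0, -406.2] -27.7 [  9.  26. 169.] 0.74
green [444.8, -291.7, 72.3, 32.2, 77.1, 204] jig [-16.8, -302.2] -16.3 [ 75. 107.  60.] 0.77
shift [-346.7  -29.6   -7.1] turn 18.1 pos [453.6  57.2  82.9] psi 93.43 t 7.8
```

Request:
carry_out:
  plan:
    - [[-58,-5,0],0,0.3]
    - [[-116,-10,0],0,0.3]
    - [[-174,-15,0],0,0.3]
    - [[-232,-20,0],0,0.3]
    - [[-290,-25,0],0,0.3]

```text
t: 8.43
ee_pos: [0.4457, -0.2354, 0.0823]
orientation: [-0.001, 0.686, 0.728, -0.0]
force: [-0.5, -0.1, 0.7]
grip_width: 0.652
grasp_force: 0.0
```

Request:
carry_out:
  plan:
    - [[-40,-4,0],9,0.3]
    - [[-57,-5,0],17.4,0.3]
    - [[-57,-5,30],17.4,0.3]
    - [[-57,-5,60],17.4,0.3]
    - [[-57,-5,60],17.4,0.3]

```text
t: 9.05
ee_pos: [0.4436, -0.2897, 0.021]
orientation: [-0.003, 0.788, 0.616, -0.0]
force: [-0.2, 0.6, 0.5]
grip_width: 0.649
grasp_force: 0.0
```

```bash
python3 - <<'E'
from h import *
goto(444.8,-291.2,13,76)
f=bot.grab_frame("top");P,ok=cloud(f);hsv=cv2.cvtColor(f["color"],cv2.COLOR_BGR2HSV)
m=(hsv[...,0]>18)&(hsv[...,0]<32)&(hsv[...,1]>150)&(P[...,0]>.435)&(P[...,0]<.53)&(abs(P[...,1]-.057)<.06)
r=top_rect(f,m,.032);print("yellow",r,jig(r[:2]),r[4]-93.4)
E
```

```text
shift [-1.2  1.5  8. ] turn 0.0 pos [ 443.6 -289.7   21. ] psi 76.02 t 9.05
yellow [457.4, 55.0, 69.8, 29.7, -88.8, 201] [16.4, 43.1] -182.2
```

Request:
carry_out:
  plan:
    - [[-1,1.5,8],0,0.3]
    - [[-1,1.5,8],0,-1]
    - [[-1,1.5,8],0,-1]
    - [[-1,1.5,8],0,-1]
    - [[-1,1.5,8],0,-1]

```text
t: 9.72
ee_pos: [0.4464, -0.2924, 0.0161]
orientation: [0.0, 0.788, 0.616, 0.0]
force: [-1.3, 0.7, 3.7]
grip_width: 0.362
grasp_force: 15.0
```

Request:
carry_out:
  plan:
    - [[0,0,-35],0,-1]
    - [[0,0,-70],0,-1]
    - [[60,-9,-70],-8,-1]
    - [[120,-18,-70],-17.4,-1]
    - [[180,-28,-70],-17.4,-1]

```text
t: 10.35
ee_pos: [0.4625, -0.1092, 0.0859]
orientation: [0.0, 0.685, 0.728, 0.0]
force: [0.5, -0.5, -0.8]
grip_width: 0.359
grasp_force: 15.0
```

```bash
python3 - <<'E'
from h import *
print(bot.get_obs()["grip_width"]); w=world(21,-45); goto(*w,15,93.4)
E
```

```text
0.3590179319521098
shift [76.1  9.4 70.9] turn 0.1 pos [ 462.5 -109.2   85.9] psi 93.5 t 10.35
```

Request:
carry_out:
  plan:
    - [[38,5,0],0,-1]
    - [[76,9.5,0],0,-1]
    - [[76,9.5,40],0,-1]
    - [[76,9.5,66],0,-1]
    - [[76,9.5,70],0,-1]

```text
t: 10.98
ee_pos: [0.4668, -0.034, 0.0153]
orientation: [-0.001, 0.686, 0.728, -0.001]
force: [-8.9, 3.3, 25.2]
grip_width: 0.361
grasp_force: 15.0
```

```bash
python3 - <<'E'
from h import *
w=world(16,-45); goto(*w,15,93.4);p,a,o=pose();print(jig(p),o["force"])
E
```

```text
shift [ 1.3 -4.5  0.3] turn 0.0 pos [466.8 -34.   15.3] psi 93.44 t 10.97
[20.5, -46.3] [-8.91493032  3.27358341 25.17443791]
```

Request:
carry_out:
  plan:
    - [[1,0,-1.5],0,-1]
    - [[1,-2,-1.5],0,-1]
    - [[1,-4,-1.5],0,-1]
    - [[1,-5,-1.5],0,-1]
    - [[1,-5,-1.5],0,-1]

```text
t: 11.6
ee_pos: [0.4624, -0.0338, 0.0173]
orientation: [0.0, 0.686, 0.728, 0.0]
force: [-0.6, 0.4, -0.3]
grip_width: 0.366
grasp_force: 15.0
```

Request:
carry_out:
  plan:
    - [[0,-1,0],0,-1]
    - [[0,-1,0],0,-1]

```text
t: 11.85
ee_pos: [0.4622, -0.0339, 0.0174]
orientation: [0.001, 0.686, 0.728, 0.001]
force: [5.2, 1.7, -2.7]
grip_width: 0.362
grasp_force: 15.0
```

Request:
carry_out:
  plan:
    - [[0,-1,0],0,-1]
    - [[0,-1,0],0,-1]

```text
t: 12.1
ee_pos: [0.4621, -0.034, 0.0176]
orientation: [0.002, 0.686, 0.728, 0.001]
force: [9.1, 2.8, -3.6]
grip_width: 0.36
grasp_force: 15.0
```

Request:
carry_out:
  plan:
    - [[0,1.5,1.5],0,-1]
    - [[0,1.5,1.5],0,0.2]
    - [[0,1.5,1.5],0,0.2]
    - [[0,1.5,-30],0,0.3]
    - [[0,1.5,-68],0,0.3]

```text
t: 12.72
ee_pos: [0.4612, -0.0337, 0.0856]
orientation: [-0.001, 0.686, 0.728, -0.001]
force: [0.0, 0.2, 0.4]
grip_width: 0.651
grasp_force: 0.0
```

```bash
python3 - <<'E'
from h import *
goto(566.5,-388.4,90,65)
E
```

```text
shift [-360.4   83.9   -4.4] turn 28.4 pos [461.2 -33.7  85.6] psi 93.42 t 12.72
```

Request:
carry_out:
  plan:
    - [[-57,13,0],0,0.3]
    - [[-114,26,0],5,0.3]
    - [[-171,40,0],12,0.3]
    - [[-228,53,0],20,0.3]
    - [[-285,66,0],28.4,0.3]

```text
t: 13.35
ee_pos: [0.5448, -0.3162, 0.0851]
orientation: [-0.0, 0.845, 0.535, -0.0]
force: [0.1, 0.7, 0.0]
grip_width: 0.649
grasp_force: 0.0
```

```bash
python3 - <<'E'
from h import *
goto(566.5,-388.4,14,65)
E
```

```text
shift [-56.1  50.4  71.1] turn -0.3 pos [ 544.8 -316.2   85.1] psi 64.74 t 13.35
```

Request:
carry_out:
  plan:
    - [[-28,25,0],0,0.3]
    - [[-56,50.4,0],0,0.3]
    - [[-56,50.4,40],0,0.3]
    - [[-56,50.4,69],0,0.3]
    - [[-56,50.4,71],0,0.3]

```text
t: 13.98
ee_pos: [0.5658, -0.3855, 0.0119]
orientation: [-0.002, 0.843, 0.537, -0.001]
force: [-0.5, 0.4, -0.1]
grip_width: 0.649
grasp_force: 0.0
```

Request:
carry_out:
  plan:
    - [[0,0,0],0,-1]
    - [[0,0,0],0,-1]
    - [[0,0,0],0,-1]
    - [[0,0,-30],0,-1]
    - [[0,0,-70],0,-1]

```text
t: 14.6
ee_pos: [0.5666, -0.3861, 0.0846]
orientation: [-0.001, 0.843, 0.538, -0.0]
force: [1.3, -0.6, 0.3]
grip_width: 0.364
grasp_force: 15.0
```

Request:
carry_out:
  plan:
    - [[40,-40,0],-8,-1]
    - [[80,-79,0],-16,-1]
    - [[120,-118,0],-24,-1]
    - [[160,-157,0],-28.4,-1]
    - [[201,-197,0],-28.4,-1]

```text
t: 15.22
ee_pos: [0.4726, -0.1195, 0.0848]
orientation: [0.001, 0.685, 0.728, 0.0]
force: [1.3, 0.1, -0.7]
grip_width: 0.363
grasp_force: 15.0
```

```bash
python3 - <<'E'
from h import *
w=world(21,-135); goto(*w,17,93.4);p,a,o=pose();print(jig(p),o["force"])
E
```

```text
shift [-3.  -0.2 67.8] turn 0.1 pos [ 472.6 -119.5   84.8] psi 93.46 t 15.22
[21.2, -132.0] [ 1.25458749  0.08385542 -0.6577973 ]
```

Request:
carry_out:
  plan:
    - [[-1,0,40],0,-1]
    - [[-1,0,62],0,-1]
    - [[-1,0,67],0,-1]
    - [[-1,-2,67],0,-1]
    - [[-1,-4,67],0,-1]

```text
t: 15.85
ee_pos: [0.4696, -0.1226, 0.0181]
orientation: [0.001, 0.686, 0.728, 0.0]
force: [-0.0, 0.0, 0.0]
grip_width: 0.359
grasp_force: 15.0
```

Request:
carry_out:
  plan:
    - [[0,-1.5,0],0,-1]
    - [[0,-1.5,0],0,-1]

```text
t: 16.1
ee_pos: [0.4679, -0.1225, 0.0176]
orientation: [0.0, 0.686, 0.728, 0.0]
force: [-0.7, -0.2, 0.1]
grip_width: 0.359
grasp_force: 15.0
```

Request:
carry_out:
  plan:
    - [[0,-1,0],0,-1]
    - [[0,-1,0],0,-1]

```text
t: 16.35
ee_pos: [0.4677, -0.1226, 0.0176]
orientation: [0.001, 0.686, 0.728, 0.001]
force: [5.4, 1.9, -1.0]
grip_width: 0.359
grasp_force: 15.0
```

```bash
python3 - <<'E'
from h import *
p,a,o=pose();print(jig(p),o["force"],p)
E
```

```text
[16.1, -134.8] [ 5.40933135  1.88599391 -0.97667546] [ 467.69010725 -122.58530591   17.61432152]
```

Request:
carry_out:
  plan:
    - [[0,-0.5,1],0,-1]
    - [[0,-0.5,2.5],0,-1]
    - [[0,-0.5,2.5],0,-1]

```text
t: 16.73
ee_pos: [0.4677, -0.123, 0.0154]
orientation: [0.002, 0.686, 0.728, 0.001]
force: [5.9, 1.1, 1.1]
grip_width: 0.364
grasp_force: 15.0
```

Request:
carry_out:
  plan:
    - [[0,1,0],0,-1]
    - [[0,1,0],0,0.2]
    - [[0,1,0],0,0.2]
    - [[0,1,-30],0,0.3]
    - [[0,1,-68],0,0.3]

```text
t: 17.35
ee_pos: [0.4665, -0.1221, 0.0829]
orientation: [-0.001, 0.686, 0.728, -0.0]
force: [0.7, -0.2, -0.6]
grip_width: 0.648
grasp_force: 0.0
```

```bash
python3 - <<'E'
from h import *
goto(575.1,-271.4,90,124.5)
E
```

```text
shift [-155.6   99.4   -7.1] turn -31.1 pos [ 466.5 -122.1   82.9] psi 93.43 t 17.35
```

Request:
carry_out:
  plan:
    - [[-39,25,0],-8,0.3]
    - [[-78,50,0],-16,0.3]
    - [[-117,75,0],-24,0.3]
    - [[-155.6,99.4,0],-31.1,0.3]
    - [[-155.6,99.4,30],-31.1,0.3]

```text
t: 17.98
ee_pos: [0.5774, -0.2747, 0.0535]
orientation: [0.002, 0.466, 0.885, -0.0]
force: [-0.8, 0.5, -0.1]
grip_width: 0.651
grasp_force: 0.0
```

```bash
python3 - <<'E'
from h import *
goto(575.1,-271.4,14,124.5)
E
```

```text
shift [ 4.  -0.1 39.5] turn 0.0 pos [ 577.4 -274.7   53.5] psi 124.51 t 17.98
```

Request:
carry_out:
  plan:
    - [[3,0,25],0,0.3]
    - [[4,0,39],0,0.3]
    - [[4,0,39],0,0.3]
    - [[4,0,39],0,-1]
    - [[4,0,39],0,-1]

```text
t: 18.6
ee_pos: [0.574, -0.2687, 0.0147]
orientation: [0.001, 0.465, 0.885, -0.0]
force: [-0.1, -0.4, -0.9]
grip_width: 0.452
grasp_force: 0.0
```

Request:
carry_out:
  plan:
    - [[0,0,0],0,-1]
    - [[0,0,-35],0,-1]
    - [[0,0,-70],0,-1]
    - [[53,18,-70],4,-1]
    - [[106,36,-70],8,-1]

```text
t: 19.23
ee_pos: [0.5426, -0.1597, 0.0842]
orientation: [0.001, 0.527, 0.85, 0.0]
force: [-0.1, -0.1, -0.9]
grip_width: 0.364
grasp_force: 15.0
```

```bash
python3 - <<'E'
from h import *
w=world(21,135); goto(*w,85,93.4);p,a,o=pose();print(jig(p),o["force"],o["grip_width"])
E
```

```text
shift [313.1  58.9  -0.8] turn 22.9 pos [ 542.6 -159.7   84.2] psi 116.33 t 19.23
[88.7, -176.3] [-0.05126564 -0.08617401 -0.86107856] 0.36394713082207353
```

Request:
carry_out:
  plan:
    - [[57,10.5,0],6,-1]
    - [[114,21,0],12,-1]
    - [[171,32,0],18,-1]
    - [[228,43,0],22.9,-1]
    - [[285,53,0],22.9,-1]

```text
t: 19.85
ee_pos: [0.4627, 0.1196, 0.0842]
orientation: [0.0, 0.685, 0.729, 0.0]
force: [1.1, -1.0, -0.4]
grip_width: 0.361
grasp_force: 15.0
```

```bash
python3 - <<'E'
from h import *
w=world(21,137.5); goto(*w,17,93.4);p,a,o=pose();print(jig(p),o["force"],o["grip_width"])
E
```

```text
shift [30.3 -4.4 67.2] turn 0.2 pos [462.7 119.6  84.2] psi 93.56 t 19.85
[25.5, 107.3] [ 1.11771406 -0.99836255 -0.39138099] 0.3608538528606225
```

Request:
carry_out:
  plan:
    - [[30,-4.5,0],0.2,-1]
    - [[30,-4.5,35],0.2,-1]
    - [[30,-4.5,60],0.2,-1]
    - [[30,-4.5,66],0.2,-1]
    - [[30,-7,67],0.2,-1]

```text
t: 20.48
ee_pos: [0.4547, 0.1474, 0.0172]
orientation: [0.0, 0.686, 0.728, 0.0]
force: [0.2, -1.4, 0.7]
grip_width: 0.364
grasp_force: 15.0
```

Request:
carry_out:
  plan:
    - [[0,-1.5,0],0,-1]
    - [[0,-1.5,0],0,-1]

```text
t: 20.72
ee_pos: [0.4531, 0.1473, 0.0174]
orientation: [0.0, 0.686, 0.728, 0.0]
force: [0.2, -0.4, -0.4]
grip_width: 0.364
grasp_force: 15.0
```

Request:
carry_out:
  plan:
    - [[0,-1.5,0],0,-1]
    - [[0,-1.5,0],0,-1]

```text
t: 20.98
ee_pos: [0.4513, 0.1472, 0.0169]
orientation: [0.0, 0.686, 0.728, 0.0]
force: [-0.5, 0.3, -0.2]
grip_width: 0.363
grasp_force: 15.0
```

```bash
python3 - <<'E'
from h import *
p,a,o=pose();print(jig(p),o["force"],p)
E
```

```text
[15.8, 135.5] [-0.50862693  0.25339076 -0.15105095] [451.33433483 147.23238969  16.8664108 ]
```

Request:
carry_out:
  plan:
    - [[2,-1,0],0,-1]
    - [[2,-1,0],0,-1]

```text
t: 21.22
ee_pos: [0.451, 0.1492, 0.017]
orientation: [0.001, 0.686, 0.728, 0.001]
force: [3.5, -0.7, -0.4]
grip_width: 0.361
grasp_force: 15.0
```

Request:
carry_out:
  plan:
    - [[0,-1,0],0,-1]
    - [[0,-1,0],0,-1]

```text
t: 21.48
ee_pos: [0.4509, 0.1492, 0.0171]
orientation: [0.001, 0.686, 0.728, 0.002]
force: [8.7, 0.9, -4.4]
grip_width: 0.363
grasp_force: 15.0
```

Request:
carry_out:
  plan:
    - [[0,0.5,1],0,-1]
    - [[0,1,2],0,-1]
    - [[0,1,2],0,0.2]
    - [[0,1,2],0,0.2]
    - [[0,1,-30],0,0.3]

```text
t: 22.1
ee_pos: [0.4484, 0.1491, 0.0454]
orientation: [-0.002, 0.686, 0.728, -0.002]
force: [0.4, -0.2, 0.5]
grip_width: 0.646
grasp_force: 0.0
```

Request:
carry_out:
  plan:
    - [[0,0,-40],0,0.2]
    - [[-40,40,-70],0,0.2]
    - [[-80,90,-90],0,0.2]
    - [[-120,140,-100],0,0.2]
    - [[-150,190,-100],0,0.2]

```text
t: 22.72
ee_pos: [0.6466, 0.0113, 0.1474]
orientation: [0.0, 0.686, 0.728, 0.0]
force: [0.6, 0.9, 0.4]
grip_width: 0.598
grasp_force: 0.0
```

```bash
cat >> h.py <<'E'
from h import *
def look(f,name=None):
    """colour+height blobs of rails in the row, and the straightedge"""
    P,ok=cloud(f);hsv=cv2.cvtColor(f["color"],cv2.COLOR_BGR2HSV)
    X,Y,Z=P[...,0]*1000,P[...,1]*1000,P[...,2]
    jx=(X-J[0])*EX[0]+(Y-J[1])*EX[1];jy=(X-J[0])*EY[0]+(Y-J[1])*EY[1]
    for c,y in zip(("blue","yellow","green","red"),(135,45,-45,-135)):
        r=top_rect(f,(abs(jy-y)<44)&(jx>-15)&(jx<60),.032,.009)
        if r:print(c,"jig",[round(q-w,1) for q,w in zip(jig(r[:2]),(0,y))],"ang",round((r[4]-93.4+90)%180-90,1),r[2:4],r[5])
    m=bot.masks_of(f,"straightedge_grip")
    if m:print("SE",top_rect(f,m[0]["pixels"],.025))
    r=top_rect(f,(abs(X-660)<60)&(abs(Y)<120),.07,.008);print("handle",r)
E
sed -i '/^from h import/d' h.py
python3 - <<'E'
from h import *
f=bot.grab_frame("top");look(f);g=bot.grab_frame("scene")
cv2.imwrite("pics/t3.png",cv2.resize(f["color"][120:300,120:420],None,fx=2.6,fy=2.6,interpolation=cv2.INTER_CUBIC))
cv2.imwrite("pics/s3.png",cv2.resize(g["color"],(800,600)))
goto(660.7,-3.3,100,87)
E
```

```text
blue jig [17.0, 11.1] ang -2.2 [43.2, 29.7] 126
green jig [15.7, -13.2] ang -2.2 [46.7, 29.7] 139
red jig [16.8, -3.4] ang 1.0 [73.1, 31.5] 209
SE [660.6, -3.3, 359.6, 41.5, 87.2, 694]
handle None
shift [-15.4  13.8  44.8] turn 6.3 pos [646.   11.3 144.8] psi 93.31 t 22.88
```

View pics/t3.png

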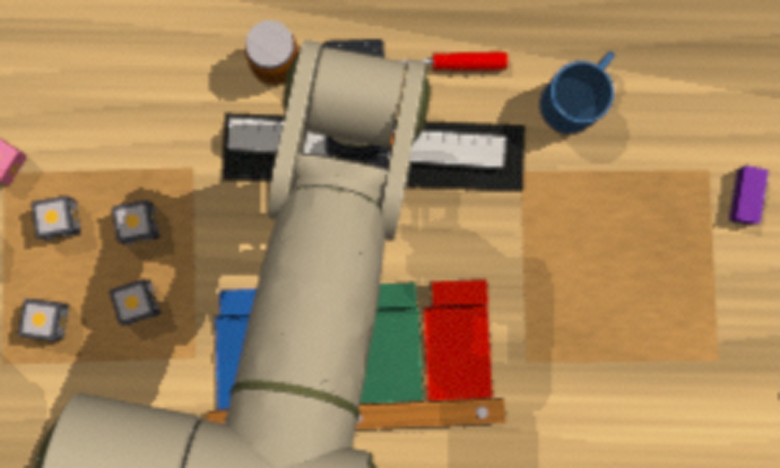

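```bash
cat >> h.py <<'E'
def wcloud():
    p,a,o=pose();f=bot.grab_frame("wrist");K=f["camera_matrix"]
    v,u=np.indices((384,512));dx,dy=(u-K[0,2])/K[0,0],(v-K[1,2])/K[1,1];th=np.hypot(dx,dy)+1e-9
    s=np.tan(np.minimum(th,1.45))/th;z=f["range_z"];ok=(z>0)&(th<1.3)
    c=np.stack([dx*s*z,dy*s*z,z,np.ones_like(z)],-1)@f["tool_from_camera"].T
    w,q=o["orientation"][0],o["orientation"][1:]
    R=cv2.Rodrigues(2*np.arctan2(np.linalg.norm(q),w)*q/np.linalg.norm(q))[0]
    return f,(c[...,:3]@R.T+o["ee_pos"])*1000,ok
def wrails():
    f,P,ok=wcloud();d=P[...,:2]-J;jx=d@EX;jy=d@EY;Z=P[...,2]
    for c,y in zip(("blue","yellow","green","red"),(135,45,-45,-135)):
        m=ok&(abs(jy-y)<44)&(jx>-5)&(jx<55)&(abs(Z-32)<5)
        if m.sum()<30:print(c,"few",m.sum());continue
        r=rect(P[m][:,:2]/1000);e=ok&(abs(jy-y)<40)&(jx>-60)&(jx<8)&(abs(Z-10)<4)
        print(c,[round(q-w,1) for q,w in zip(jig(r[:2]),(0,y))],"ang",round((r[4]-93.4+90)%180-90,1),r[2:4],"z",P[m][:,2].mean().round(1),"x rng",np.percentile(jx[m],[2,98]).round(1),m.sum())
    return f,P,ok
E
python3 - <<'E'
from h import *
f,P,ok=wrails()
cv2.imwrite("pics/w3.png",f["color"])
E
```

```text
blue [16.3, -1.4] ang 0.3 [72.6, 33.5] z 32.3 x rng [ 1.3 32.3] 1800
yellow [16.8, 0.5] ang 0.6 [72.8, 33.7] z 32.4 x rng [ 1.6 32.6] 1884
green [17.2, 12.7] ang -0.5 [45.4, 33.1] z 32.4 x rng [ 1.9 32.6] 1009
red few 0
```

View pics/w3.png

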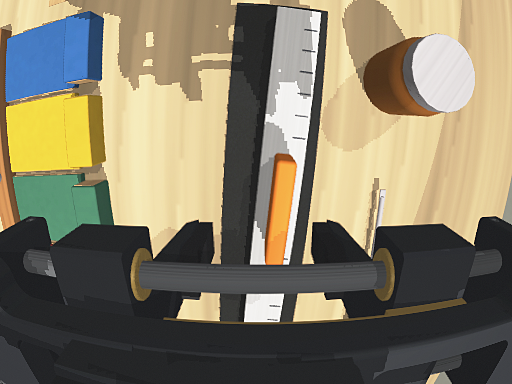

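Request:
carry_out:
  plan:
    - [[-15.4,13.8,0],6.1,0.2]
    - [[-15.4,13.8,0],6.1,-0.1]
    - [[-15.4,13.8,30],6.1,-0.1]
    - [[-15.4,13.8,60],6.1,-0.1]
    - [[-15.4,13.8,60],6.1,-0.1]

```text
t: 23.55
ee_pos: [0.658, -0.0006, 0.0849]
orientation: [-0.002, 0.722, 0.691, -0.001]
force: [-1.0, -0.5, 0.6]
grip_width: 0.452
grasp_force: 0.0
```

```bash
python3 - <<'E'
from h import *
f,P,ok=wcloud();X,Y,Z=P[...,0],P[...,1],P[...,2]
m=ok&(abs(X-660)<30)&(abs(Y+3)<60)&(abs(Z-71)<5)
print("handle",rect(P[m][:,:2]/1000),Z[m].mean(),m.sum())
goto(660.6,-3.3,34,87.2)
E
```

```text
handle [661.8, 9.2, 68.4, 16.0, 87.1] 71.4639987291298 3072
shift [-2.3  1.5 52.9] turn 0.3 pos [659.2  -0.9  86.9] psi 87.45 t 23.6
```

Request:
carry_out:
  plan:
    - [[-2.3,1.9,35],0.3,-0.1]
    - [[-2.3,1.9,53],0.3,-0.1]
    - [[-2.3,1.9,53],0.3,-0.1]
    - [[-2.3,1.9,53],0.3,-1]
    - [[-2.3,1.9,53],0.3,-1]
  grip_force: 40

```text
t: 24.22
ee_pos: [0.6624, -0.0042, 0.0349]
orientation: [0.001, 0.725, 0.689, 0.001]
force: [0.9, 0.9, 0.6]
grip_width: 0.248
grasp_force: 0.0
```

Request:
carry_out:
  plan:
    - [[0,0,0],0,-1]
    - [[0,0,0],0,-1]
    - [[0,0,0],0,-1]
    - [[0,0,-20],0,-1]
    - [[0,0,-45],0,-1]

```text
t: 24.85
ee_pos: [0.6617, -0.0042, 0.0795]
orientation: [-0.0, 0.725, 0.689, -0.0]
force: [-0.3, 0.1, -3.1]
grip_width: 0.179
grasp_force: 39.7
```

```bash
python3 - <<'E'
from h import *
w=world(60,0);goto(*w,75,93.4);print(bot.get_obs()["force"],bot.get_obs()["grip_width"])
f=bot.grab_frame("top");look(f)
E
```

```text
shift [  10.5 -159.     4.5] turn -6.4 pos [661.7  -4.2  79.5] psi 87.03 t 24.85
[-0.2780025   0.12703195 -3.07318771] 0.17931120719064925
blue jig [16.7, 2.9] ang -2.2 [59.8, 29.7] 175
green jig [15.6, -18.2] ang -2.2 [36.7, 29.7] 103
red jig [16.9, -3.6] ang 1.0 [72.6, 31.5] 208
SE None
handle [662.0, 0.5, 240.6, 41.3, 87.2, 323]
```

Request:
carry_out:
  plan:
    - [[3,-40,0],-2,-1]
    - [[6,-80,0],-4,-1]
    - [[9,-120,0],-6.4,-1]
    - [[10.5,-159,0],-6.4,-1]
    - [[10.5,-159,0],-6.4,-1]

```text
t: 25.58
ee_pos: [0.5016, 0.015, 0.0783]
orientation: [-0.001, 0.686, 0.728, -0.001]
force: [1.8, -0.1, -2.5]
grip_width: 0.177
grasp_force: 39.9
```

Request:
carry_out:
  plan:
    - [[0,0,25],0,-1]
    - [[0,0,40],0,-1]
    - [[0,0,44],0,-1]
    - [[0,0,45],0,-1]
    - [[0,0,45],0,-1]

```text
t: 26.2
ee_pos: [0.504, 0.0144, 0.0341]
orientation: [0.0, 0.686, 0.728, 0.0]
force: [0.5, -0.4, -1.9]
grip_width: 0.177
grasp_force: 39.9
```

```bash
python3 - <<'E'
from h import *
p,a,o=pose();print(jig(p),o["force"],p,a,o["grip_width"])
f,P,ok=wrails();cv2.imwrite("pics/w4.png",f["color"])
d=P[...,:2]-J;jx=d@EX;jy=d@EY;Z=P[...,2]
m=ok&(abs(jx-60)<30)&(abs(jy)<180)&(abs(Z-22)<6)&(jy>40)
r=rect(P[m][:,:2]/1000);print("SE",r,jig(r[:2]),"z",Z[m].mean(),np.percentile(Z[m],[5,95]),"jx",np.percentile(jx[m],[1,99]),"ymax",jy[m].max())
E
```

```text
[60.5, -0.2] [ 0.4508037  -0.42634788 -1.85710752] [504.04472925  14.44050507  34.08763521] 93.42962714045326 0.1774993553369115
blue [27.3, -24.3] ang 85.3 [57.0, 35.5] z 32.4 x rng [ 1.4 43.8] 3380
yellow [27.5, 2.3] ang 0.4 [82.6, 54.6] z 32.6 x rng [ 1.5 42.2] 8071
green few 11
red few 0
SE [493.8, 99.9, 91.5, 50.6, -86.6] [55.4, 85.8] z 25.582383363182586 [24.33872224 26.88524342] jx [31.78725396 79.86154336] ymax 131.52258872417485
```

View pics/w4.png

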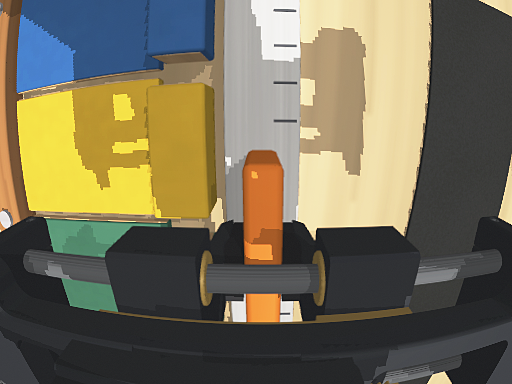

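Request:
carry_out:
  plan:
    - [[0,0,1.5],0,-1]
    - [[0,0,1.5],0,-1]

```text
t: 26.5
ee_pos: [0.5037, 0.0145, 0.0322]
orientation: [0.0, 0.686, 0.728, 0.0]
force: [-0.4, -1.0, -3.0]
grip_width: 0.178
grasp_force: 39.9
```

Request:
carry_out:
  plan:
    - [[0,-3,1],0,-1]
    - [[0,-3,1],0,-1]
    - [[0,-3,1],0,-1]

```text
t: 26.88
ee_pos: [0.5007, 0.0143, 0.0313]
orientation: [0.0, 0.686, 0.728, 0.0]
force: [0.2, -0.6, 0.5]
grip_width: 0.177
grasp_force: 39.9
```

Request:
carry_out:
  plan:
    - [[0,-2,0.5],0,-1]
    - [[0,-2,0.5],0,-1]
    - [[0,-2,0.5],0,-1]

```text
t: 27.25
ee_pos: [0.4994, 0.0141, 0.0312]
orientation: [0.001, 0.686, 0.728, 0.001]
force: [3.5, 0.2, 4.1]
grip_width: 0.178
grasp_force: 39.9
```

```bash
python3 - <<'E'
from h import *
p,a,o=pose();print(jig(p),o["force"],p,a,o["grip_width"])
E
```

```text
[55.9, -0.3] [3.50756891 0.20142019 4.08587379] [499.41467218  14.05556145  31.15976514] 93.42442543671058 0.17757940136135558
```

Request:
carry_out:
  plan:
    - [[0,-1.5,-0.5],0,-1]
    - [[0,-1.5,-0.5],0,-1]

```text
t: 27.5
ee_pos: [0.497, 0.0141, 0.0312]
orientation: [-0.0, 0.686, 0.728, -0.0]
force: [1.5, 0.4, 4.6]
grip_width: 0.18
grasp_force: 39.9
```

Request:
carry_out:
  plan:
    - [[0,-1.5,0],0,-1]
    - [[0,-1.5,0],0,-1]

```text
t: 27.75
ee_pos: [0.4957, 0.014, 0.0312]
orientation: [0.0, 0.686, 0.728, 0.0]
force: [3.5, -0.3, 3.7]
grip_width: 0.179
grasp_force: 39.9
```

```bash
python3 - <<'E'
from h import *
p,a,o=pose();print(jig(p),o["force"],p,a,o["ft_torque"])
E
```

```text
[52.2, -0.1] [ 3.52948295 -0.29213753  3.70408422] [495.69503407  13.97792545  31.24391591] 93.42606912668542 [-0.05071007 -0.84020681 -0.00651882]
```

Request:
carry_out:
  plan:
    - [[0,-1,0],0,-1]
    - [[0,-1,0],0,-1]
    - [[0,-1,0],0,-1]

```text
t: 28.12
ee_pos: [0.4955, 0.014, 0.0313]
orientation: [0.001, 0.686, 0.728, 0.001]
force: [7.9, 2.1, -0.2]
grip_width: 0.179
grasp_force: 39.9
```

Request:
carry_out:
  plan:
    - [[0,-0.7,0],0,-1]
    - [[0,-0.7,0],0,-1]
    - [[0,-0.7,0],0,-1]

```text
t: 28.5
ee_pos: [0.4954, 0.014, 0.0313]
orientation: [0.001, 0.686, 0.728, 0.001]
force: [11.3, 1.9, -2.3]
grip_width: 0.178
grasp_force: 39.9
```

```bash
python3 - <<'E'
from h import *
p,a,o=pose();print(jig(p),o["force"],p,a,o["ft_torque"])
f,P,ok=wcloud();d=P[...,:2]-J;jx=d@EX;jy=d@EY;Z=P[...,2]
cv2.imwrite("pics/w5.png",f["color"])
hsv=cv2.cvtColor(f["color"],cv2.COLOR_BGR2HSV)
m=ok&(jx>33)&(jx<80)&(jy>60)&(jy<185)&(abs(Z-22)<6)&(hsv[...,1]<60)
r=rect(P[m][:,:2]/1000);print("SE",r,"ang",r[4]+86.6,"z",Z[m].mean(),"jx",np.percentile(jx[m],[1,99]))
for y in range(60,125,12):
    k=m&(abs(jy-y)<6)
    if k.sum():print(y,np.percentile(jx[k],[2,98]).round(1),Z[k].mean().round(1))
E
```

```text
[51.9, -0.1] [11.34372272  1.94808993 -2.29287023] [495.41638694  13.9611015   31.33418487] 93.41206526379676 [ 0.33539522 -2.08357105  0.0181092 ]
SE [490.4, 108.2, 68.6, 39.0, -86.4] ang 0.19999999999998863 z 23.01445219436604 jx [33.43711865 71.31270483]
60 [33.9 71.3] 23.1
72 [34.  70.7] 23.0
84 [33.9 71.1] 23.0
96 [34.  71.1] 23.0
108 [33.9 70.8] 23.0
120 [33.7 70.8] 23.0
```

View pics/w5.png

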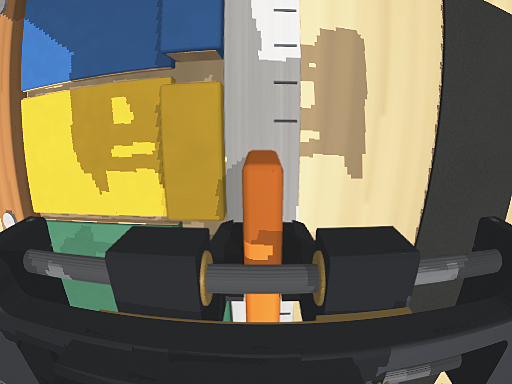

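Request:
carry_out:
  plan:
    - [[0,0,0],0,-1]
    - [[0,0,0],0,-1]
    - [[0,0,0],0,-1]
    - [[0,0,0],0,-1]
    - [[0,0,0],0,-1]

```text
t: 29.18
ee_pos: [0.4954, 0.014, 0.0314]
orientation: [0.002, 0.686, 0.728, 0.001]
force: [10.8, 2.1, -2.7]
grip_width: 0.179
grasp_force: 39.9
```

Request:
carry_out:
  plan:
    - [[0,0,0],0,-1]
    - [[0,0,0],0,-1]
    - [[0,0,0],0,-1]
    - [[0,0,0],0,-1]
    - [[0,0,0],0,-1]

```text
t: 29.8
ee_pos: [0.4954, 0.0139, 0.0313]
orientation: [0.001, 0.686, 0.728, 0.001]
force: [10.4, 2.6, -2.2]
grip_width: 0.178
grasp_force: 39.9
```

```bash
python3 - <<'E'
from h import *
f=bot.grab_frame("top");look(f);g=bot.grab_frame("scene")
# rails in the scene view: height 32 face
P,ok=cloud(g);P=P*1000;d=P[...,:2]-J;jx=d@EX;jy=d@EY
for c,y in zip(("blue","yellow","green","red"),(135,45,-45,-135)):
    m=ok&(abs(jy-y)<44)&(jx>-5)&(jx<36)&(abs(P[...,2]-32)<5)
    v,u=np.nonzero(m)
    if len(u)>20:
        r=rect(onplane(g,np.c_[u,v],.032));print(c,[round(q-w,1) for q,w in zip(jig(r[:2]),(0,y))],round((r[4]-93.4+90)%180-90,1),r[2:4],len(u))
h,w=384,512
cv2.imwrite("pics/s5.png",cv2.resize(g["color"][100:280,130:370],None,fx=3.3,fy=3.3,interpolation=cv2.INTER_CUBIC))
E
```

```text
blue jig [30.0, -1.2] ang 0.3 [86.5, 59.4] 314
green jig [25.2, -37.4] ang 65.6 [53.6, 15.4] 30
red jig [30.0, -0.1] ang 0.8 [84.7, 58.3] 312
SE [495.8, 14.1, 355.9, 39.8, -86.5, 601]
handle None
blue [19.2, -0.9] 0.4 [76.2, 40.3] 170
green [17.8, -0.4] 0.4 [72.9, 36.1] 169
red [18.2, -1.9] 0.4 [72.7, 35.7] 218
```

View pics/s5.png

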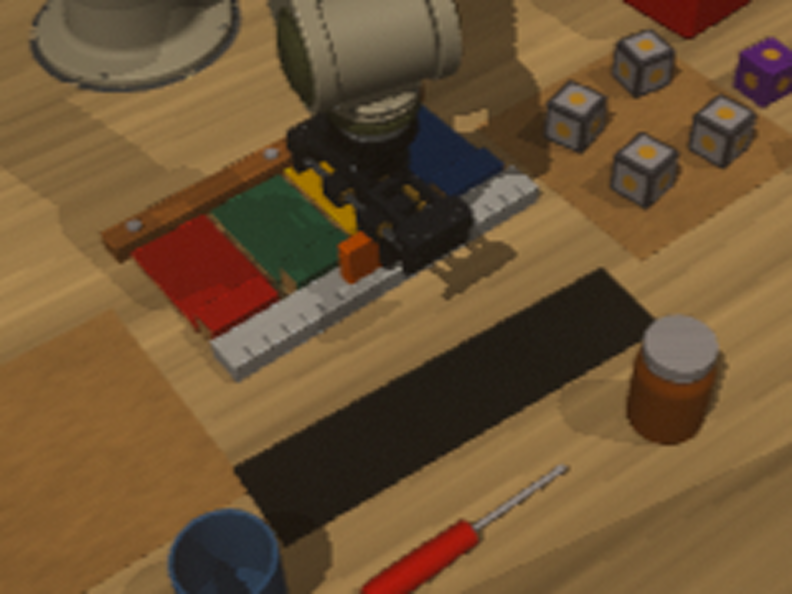

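Request:
carry_out:
  plan:
    - [[0,4,0],0,-1]
    - [[0,10,-3],0,-1]
    - [[0,20,-20],0,-1]
    - [[0,50,-40],0,-1]
    - [[0,100,-45],0,-1]

```text
t: 30.58
ee_pos: [0.5937, 0.0201, 0.0765]
orientation: [-0.001, 0.686, 0.728, -0.001]
force: [1.7, -0.0, -2.0]
grip_width: 0.182
grasp_force: 39.9
```

```bash
python3 - <<'E'
from h import *
goto(652,-13,60,88.9);f,P,ok=wrails()
f=bot.grab_frame("top");m=bot.masks_of(f,"mat")
if m:print(top_rect(f,m[0]["pixels"],.003))
E
```

```text
shift [-36.5  56.2  16.5] turn 4.5 pos [593.7  20.1  76.5] psi 93.42 t 30.57
blue [16.1, -3.5] ang 0.1 [68.0, 33.6] z 32.4 x rng [ 1.4 32.2] 2946
yellow [16.6, 1.4] ang 0.4 [72.0, 33.5] z 32.5 x rng [ 1.7 32.4] 3425
green [17.0, -0.2] ang 0.8 [72.1, 33.2] z 32.5 x rng [ 1.9 32.4] 1458
red few 0
[657.5, -12.0, 406.8, 95.9, 86.8, 1351]
```

Request:
carry_out:
  plan:
    - [[-18,28,0],2.2,-1]
    - [[-36.5,56,0],4.5,-1]
    - [[-36.5,56,20],4.5,-1]
    - [[-36.5,56,38],4.5,-1]
    - [[-36.5,56,41],4.5,-1]

```text
t: 31.35
ee_pos: [0.6498, -0.0125, 0.0339]
orientation: [-0.002, 0.713, 0.701, -0.002]
force: [-10.5, -0.2, 13.8]
grip_width: 0.177
grasp_force: 40.0
```

Request:
carry_out:
  plan:
    - [[0,0,1],0,-1]
    - [[0,0,1],0,-1]
    - [[0,0,1],0,-1]

```text
t: 31.72
ee_pos: [0.6502, -0.0125, 0.0339]
orientation: [-0.001, 0.713, 0.701, -0.001]
force: [-4.7, 0.4, 4.7]
grip_width: 0.175
grasp_force: 40.0
```

```bash
python3 - <<'E'
from h import *
goto(652,-13,34,88.9);print(bot.get_obs()["force"],bot.get_obs()["grip_width"])
E
```

```text
shift [-0.5  1.8 -0.1] turn 0.1 pos [650.2 -12.5  33.9] psi 88.99 t 31.73
[-4.71479986  0.36096894  4.7298055 ] 0.17464140616512802
```

Request:
carry_out:
  plan:
    - [[0,0,-0.5],0,-0.2]
    - [[0,0,-0.5],0,-0.1]
    - [[0,0,-0.5],0,0]
    - [[0,0,-35],0,0.2]
    - [[0,0,-75],0,0.5]

```text
t: 32.35
ee_pos: [0.6514, -0.0131, 0.1094]
orientation: [-0.001, 0.714, 0.7, -0.0]
force: [0.3, -0.3, 0.4]
grip_width: 0.691
grasp_force: 0.0
```

```bash
python3 - <<'E'
from h import *
goto(549.9,291.4,110,12.1)
f,P,ok=wcloud();X,Y,Z=P[...,0],P[...,1],P[...,2]
m=ok&(abs(X-652)<40)&(abs(Y+13)<70)&(abs(Z-71)<5);print("handle",rect(P[m][:,:2]/1000),Z[m].mean())
m=ok&(abs(X-655)<70)&(Y>20)&(abs(Z-25)<3);print("bar",rect(P[m][:,:2]/1000),Z[m].mean())
E
```

```text
shift [ 302.6 -107.2   -0.6] turn 76.8 pos [651.4 -13.1 109.4] psi 88.93 t 32.35
handle [650.5, -8.3, 85.4, 16.2, 89.0] 71.45600435188955
bar [652.1, 82.8, 125.7, 40.4, 89.0] 25.804411201782028
```

Request:
carry_out:
  plan:
    - [[55,-19,0],10.2,0.6]
    - [[110,-38,0],20.4,0.6]
    - [[165,-58,0],30.6,0.6]
    - [[220,-78,0],40.8,0.6]
    - [[275,-97,0],51,0.6]

```text
t: 33.02
ee_pos: [0.5591, 0.2653, 0.1091]
orientation: [-0.0, 0.947, 0.322, 0.0]
force: [0.7, -0.2, 0.3]
grip_width: 0.796
grasp_force: 0.0
```

Request:
carry_out:
  plan:
    - [[0,0,0],10,0.6]
    - [[0,0,0],20,0.6]
    - [[0,0,0],25.8,0.6]
    - [[0,0,0],25.8,0.6]

```text
t: 33.52
ee_pos: [0.5599, 0.2636, 0.1089]
orientation: [0.0, 0.994, 0.106, -0.0]
force: [-0.6, -0.7, 0.1]
grip_width: 0.799
grasp_force: 0.0
```

```bash
python3 - <<'E'
from h import *
f=bot.grab_frame("top");P,ok=cloud(f)
m=(ok&(abs(P[...,2]-.048)<.006)&(P[...,1]>.2)&(P[...,0]>.38)).astype(np.uint8)
k,lab,st,_=cv2.connectedComponentsWithStats(m,connectivity=4)
for i in range(1,k):
    if st[i,4]>40: print("W",top_rect(f,lab==i,.048))
look(f)
goto(549.9,291.4,10,12.1)
E
```

```text
W [1271.6, 248.8, 91.4, 3.7, -88.7, 42]
W [627.7, 472.9, 50.0, 48.1, 60.5, 197]
W [511.9, 500.5, 49.2, 46.2, -88.8, 201]
W [423.9, 405.1, 48.7, 46.4, 1.2, 169]
blue jig [16.5, -2.2] ang -2.2 [69.9, 29.7] 211
yellow jig [16.4, -0.2] ang -2.2 [73.1, 29.7] 210
green jig [16.2, -1.6] ang -2.2 [69.9, 29.7] 209
red jig [16.8, -3.5] ang 0.8 [72.9, 31.4] 208
SE [650.2, -11.3, 356.4, 41.5, 89.1, 1039]
handle [651.0, -12.1, 85.5, 16.6, -88.8, 138]
shift [ -3.9 -29.3  99. ] turn 0.2 pos [560.  263.6 109. ] psi 12.25 t 33.62
```

Request:
carry_out:
  plan:
    - [[-4,-29,0],0,0.6]
    - [[-4,-29,45],0,0.6]
    - [[-4,-29,85],0,0.6]
    - [[-4,-29,97],0,0.6]
    - [[-4,-29,97],0,-1]

```text
t: 34.25
ee_pos: [0.5502, 0.2911, 0.0124]
orientation: [-0.0, 0.994, 0.106, -0.0]
force: [0.7, -0.4, 0.7]
grip_width: 0.713
grasp_force: 0.0
```

Request:
carry_out:
  plan:
    - [[0,0,0],0,-1]
    - [[0,0,0],0,-1]
    - [[0,0,0],0,-1]
    - [[0,0,-40],0,-1]
    - [[0,0,-80],0,-1]

```text
t: 34.88
ee_pos: [0.5494, 0.2907, 0.0926]
orientation: [0.0, 0.994, 0.106, -0.001]
force: [0.0, -0.3, -5.7]
grip_width: 0.537
grasp_force: 40.0
```

```bash
python3 - <<'E'
from h import *
p,a,o=pose();print(o["grip_width"]*88,o["force"],o["grasp_force"])
w=world(62,-135);goto(*w,95,3.4)
E
```

```text
47.264697844234426 [ 0.01610506 -0.34410991 -5.65953328] 39.99968779273331
shift [-121.4  394.1   -2.4] turn 8.7 pos [549.4 290.7  92.6] psi 12.13 t 34.88
```

Request:
carry_out:
  plan:
    - [[-17,55,0],0,-1]
    - [[-34,110,0],0,-1]
    - [[-51,165,0],0,-1]
    - [[-68,220,0],0,-1]
    - [[-85,275,0],0,-1]

```text
t: 35.5
ee_pos: [0.5239, 0.0026, 0.0921]
orientation: [0.0, 0.994, 0.106, -0.0]
force: [1.3, -0.1, -4.7]
grip_width: 0.54
grasp_force: 40.0
```

Request:
carry_out:
  plan:
    - [[-18,55,0],4,-1]
    - [[-27,90,0],8.7,-1]
    - [[-36.5,119,0],8.7,-1]
    - [[-36.5,119,35],8.7,-1]
    - [[-36.5,119,65],8.7,-1]

```text
t: 36.12
ee_pos: [0.5134, -0.12, 0.0261]
orientation: [-0.0, 1.0, 0.03, -0.0]
force: [-0.4, -0.2, -4.0]
grip_width: 0.545
grasp_force: 40.0
```

```bash
python3 - <<'E'
from h import *
p,a,o=pose();print(o["grip_width"]*88,o["force"],o["grasp_force"],jig(p))
w=world(60,-135);goto(*w,13,3.4)
E
```

```text
47.96096080878161 [-0.36183828 -0.24271047 -3.97532221] 39.99969815835357 [61.9, -134.9]
shift [-1.9  0.1 13.1] turn -0.0 pos [ 513.4 -120.    26.1] psi 3.39 t 36.12
```

Request:
carry_out:
  plan:
    - [[-1,0,10],0,-1]
    - [[-1,0,13],0,-1]
    - [[-2,0,13.5],0,-1]
    - [[-3,0,13.5],0,-1]
    - [[-3,0,13.5],0,-1]

```text
t: 36.75
ee_pos: [0.5112, -0.1199, 0.0142]
orientation: [0.0, 1.0, 0.03, 0.0]
force: [-0.5, -0.4, -4.9]
grip_width: 0.542
grasp_force: 40.0
```

Request:
carry_out:
  plan:
    - [[-1.5,0,0],0,-1]
    - [[-1.5,0,0],0,-1]

```text
t: 37.0
ee_pos: [0.5095, -0.12, 0.0139]
orientation: [0.0, 1.0, 0.03, 0.0]
force: [-0.8, 0.5, -2.2]
grip_width: 0.54
grasp_force: 40.0
```

```bash
python3 - <<'E'
from h import *
p,a,o=pose();print(o["force"],jig(p),p)
E
```

```text
[-0.8120511  0.4713655 -2.1759135] [58.0, -134.6] [ 509.52044142 -119.96987962   13.8720648 ]
```

Request:
carry_out:
  plan:
    - [[-1,0,0.7],0,-1]
    - [[-1,0,0.7],0,-1]

```text
t: 37.25
ee_pos: [0.5095, -0.12, 0.0139]
orientation: [0.0, 1.0, 0.03, 0.001]
force: [1.9, 3.5, 6.4]
grip_width: 0.541
grasp_force: 40.0
```

Request:
carry_out:
  plan:
    - [[-1,0,0],0,-1]
    - [[-1,0,0],0,-1]

```text
t: 37.5
ee_pos: [0.5088, -0.1203, 0.0138]
orientation: [0.001, 1.0, 0.03, 0.002]
force: [4.8, 2.9, 5.1]
grip_width: 0.541
grasp_force: 40.0
```

Request:
carry_out:
  plan:
    - [[-1,0,0],0,-1]
    - [[-1,0,0],0,-1]

```text
t: 37.75
ee_pos: [0.5086, -0.1204, 0.0139]
orientation: [0.001, 1.0, 0.03, 0.003]
force: [8.7, 2.7, 2.1]
grip_width: 0.542
grasp_force: 40.0
```

```bash
python3 - <<'E'
from h import *
p,a,o=pose();print(o["force"],jig(p),p)
E
```

```text
[8.66544144 2.67434153 2.11206956] [57.1, -135.0] [ 508.63727147 -120.39102025   13.90856847]
```

Request:
carry_out:
  plan:
    - [[-1,0,0],0,-1]
    - [[-1,0,0],0,-1]

```text
t: 38.0
ee_pos: [0.5085, -0.1204, 0.0141]
orientation: [0.001, 1.0, 0.03, 0.004]
force: [14.9, 6.0, -0.6]
grip_width: 0.541
grasp_force: 40.0
```

Request:
carry_out:
  plan:
    - [[0,0,0],0,0.3]
    - [[0,0,0],0,0.3]
    - [[2,0,-5],0,0.3]
    - [[3,0,-40],0,0.4]
    - [[3,0,-85],0,0.5]

```text
t: 38.62
ee_pos: [0.508, -0.1199, 0.0986]
orientation: [-0.0, 1.0, 0.03, -0.001]
force: [0.3, -0.2, -0.8]
grip_width: 0.748
grasp_force: 0.0
```

```bash
cat >> h.py <<'E'
def wweights():
    f,P,ok=wrails();d=P[...,:2]-J;jx=d@EX;jy=d@EY;Z=P[...,2]
    for y in (135,45,-45,-135):
        m=ok&(abs(jy-y)<40)&(jx>20)&(jx<100)&(abs(Z-48)<4)
        if m.sum()>60:r=rect(P[m][:,:2]/1000);print("W",[round(q-w,1) for q,w in zip(jig(r[:2]),(0,y))],r[2:],Z[m].mean().round(1),"jx",np.percentile(jx[m],[2,98]).round(1))
    return f
E
python3 - <<'E'
from h import *
f=wweights();cv2.imwrite("pics/w6.png",f["color"])
goto(447.8,287.8,100,19.6)
E
```

```text
blue [30.2, -0.8] ang 16.9 [37.3, 11.7] z 31.7 x rng [20.5 32. ] 138
yellow [27.4, 16.4] ang 0.9 [23.5, 9.8] z 31.4 x rng [23.6 32.2] 110
green [17.7, -6.2] ang -2.0 [63.1, 30.2] z 32.2 x rng [ 6.4 32.5] 681
red [17.8, -2.9] ang 0.3 [73.0, 29.8] z 32.7 x rng [ 3.9 32. ] 2532
W [57.1, 0.5] [48.3, 47.8, -86.6] 48.7 jx [34.7 80.1]
shift [ -38.2 -411.8    4.7] turn -16.2 pos [ 510.6 -121.   104.7] psi 3.44 t 38.67
```

Request:
carry_out:
  plan:
    - [[-5,-56,0],0,0.6]
    - [[-10,-112,0],0,0.6]
    - [[-15,-168,0],0,0.6]
    - [[-20,-224,0],0,0.6]
    - [[-25,-280,0],0,0.6]

```text
t: 39.3
ee_pos: [0.4664, 0.1597, 0.0982]
orientation: [0.0, 1.0, 0.03, 0.0]
force: [0.9, -0.0, -0.2]
grip_width: 0.8
grasp_force: 0.0
```

Request:
carry_out:
  plan:
    - [[-5,-50,0],-5,0.6]
    - [[-10,-100,0],-11,0.6]
    - [[-13,-132,0],-16.2,0.6]
    - [[-13,-132,30],-16.2,0.6]
    - [[-13,-132,30],-16.2,0.6]

```text
t: 39.92
ee_pos: [0.4448, 0.2888, 0.0666]
orientation: [0.0, 0.985, 0.171, -0.002]
force: [0.5, -0.1, 0.6]
grip_width: 0.801
grasp_force: 0.0
```

```bash
python3 - <<'E'
from h import *
f,P,ok=wcloud();X,Y,Z=P[...,0],P[...,1],P[...,2]
m=ok&(abs(X-448)<40)&(abs(Y-288)<45)&(abs(Z-48)<4);print("W",rect(P[m][:,:2]/1000),Z[m].mean(),m.sum())
goto(447.8,287.8,12,19.6)
E
```

```text
W [447.5, 290.2, 48.5, 48.2, 18.9] 48.7298907479701 5956
shift [ 1.7  1.6 55.8] turn 0.0 pos [445.7 288.8  67.8] psi 19.62 t 39.98
```

Request:
carry_out:
  plan:
    - [[2,0,30],0,0.6]
    - [[2,0,54],0,0.6]
    - [[2,0,55.5],0,0.6]
    - [[2,0,55.5],0,-1]
    - [[2,0,55.5],0,-1]

```text
t: 40.6
ee_pos: [0.4485, 0.2899, 0.0137]
orientation: [-0.0, 0.985, 0.17, 0.001]
force: [0.1, -0.2, -0.4]
grip_width: 0.599
grasp_force: 0.0
```

Request:
carry_out:
  plan:
    - [[0,0,0],0,-1]
    - [[0,0,0],0,-1]
    - [[0,0,0],0,-1]
    - [[0,0,-40],0,-1]
    - [[0,0,-80],0,-1]

```text
t: 41.22
ee_pos: [0.4471, 0.2894, 0.0928]
orientation: [0.0, 0.985, 0.17, -0.001]
force: [1.8, -0.5, -5.1]
grip_width: 0.54
grasp_force: 40.0
```

Request:
carry_out:
  plan:
    - [[-9,55,0],3,-1]
    - [[-18,110,0],6,-1]
    - [[-27,165,0],9,-1]
    - [[-36,220,0],12,-1]
    - [[-45,275,0],16.2,-1]

```text
t: 41.85
ee_pos: [0.4974, 0.0139, 0.0921]
orientation: [-0.0, 1.0, 0.029, -0.001]
force: [1.4, -0.5, -5.5]
grip_width: 0.542
grasp_force: 40.0
```

```bash
python3 - <<'E'
from h import *
p,a,o=pose();print(o["grip_width"]*88,o["force"],jig(p))
w=world(61,-45);goto(*w,16,3.4)
E
```

```text
47.712310410642694 [ 1.43792578 -0.47159144 -5.48163062] [53.8, -0.3]
shift [ 7.2 44.7 76.1] turn -0.1 pos [497.4  13.9  92.1] psi 3.31 t 41.85
```

Request:
carry_out:
  plan:
    - [[7,44.7,0],0,-1]
    - [[7,44.7,40],0,-1]
    - [[7,44.7,70],0,-1]
    - [[7,44.7,77],0,-1]
    - [[5,44.7,78],0,-1]

```text
t: 42.48
ee_pos: [0.5056, -0.0287, 0.0148]
orientation: [0.0, 1.0, 0.03, 0.0]
force: [-0.4, -0.3, -5.0]
grip_width: 0.542
grasp_force: 40.0
```

Request:
carry_out:
  plan:
    - [[-2,0,0],0,-1]
    - [[-2,0,0],0,-1]

```text
t: 42.72
ee_pos: [0.5038, -0.0289, 0.0153]
orientation: [0.0, 1.0, 0.03, 0.001]
force: [0.5, -0.8, -5.1]
grip_width: 0.539
grasp_force: 40.0
```

Request:
carry_out:
  plan:
    - [[-1,0,0],0,-1]
    - [[-1,0,0],0,-1]

```text
t: 42.98
ee_pos: [0.5034, -0.0291, 0.0151]
orientation: [0.0, 1.0, 0.03, 0.001]
force: [4.6, 1.3, -2.4]
grip_width: 0.542
grasp_force: 40.0
```

```bash
python3 - <<'E'
from h import *
p,a,o=pose();print(o["force"],jig(p),p)
E
```

```text
[ 4.55808718  1.31257488 -2.39058604] [57.4, -43.5] [503.43651257 -29.05852639  15.12001432]
```

Request:
carry_out:
  plan:
    - [[-1,0,0.8],0,-1]
    - [[-1,0,0.8],0,-1]

```text
t: 43.22
ee_pos: [0.5034, -0.0292, 0.0146]
orientation: [0.001, 1.0, 0.03, 0.003]
force: [7.8, 2.6, -1.9]
grip_width: 0.541
grasp_force: 40.0
```

Request:
carry_out:
  plan:
    - [[-1,0,0],0,-1]
    - [[-1,0,0],0,-1]

```text
t: 43.48
ee_pos: [0.5033, -0.0293, 0.015]
orientation: [0.001, 1.0, 0.03, 0.004]
force: [12.6, 4.0, -3.0]
grip_width: 0.546
grasp_force: 40.0
```

Request:
carry_out:
  plan:
    - [[0,0,0],0,0.3]
    - [[0,0,0],0,0.3]
    - [[2,0,-5],0,0.3]
    - [[3,0,-40],0,0.4]
    - [[3,0,-85],0,0.5]

```text
t: 44.1
ee_pos: [0.503, -0.0288, 0.0994]
orientation: [-0.0, 1.0, 0.03, -0.001]
force: [1.0, -0.3, 0.7]
grip_width: 0.746
grasp_force: 0.0
```

```bash
python3 - <<'E'
from h import *
f=wweights()
goto(553.9,394.4,100,12.6)
E
```

```text
blue [30.0, 17.9] ang 16.6 [21.1, 9.6] z 31.2 x rng [24.2 32. ] 107
yellow [17.7, -5.4] ang -1.9 [61.5, 30.0] z 32.3 x rng [ 6.2 32.3] 666
green [17.5, -0.9] ang 0.3 [73.4, 29.8] z 32.7 x rng [ 3.8 31.7] 2508
red [31.0, 1.7] ang -41.1 [66.8, 17.6] z 32.6 x rng [ 6.5 53.1] 440
W [56.9, 1.7] [48.4, 47.6, -86.5] 48.7 jx [34.7 80.1]
W [57.2, 1.0] [48.6, 47.8, -86.4] 48.7 jx [35.8 80.2]
shift [  73.5 -420.2    5.3] turn -9.2 pos [505.8 -29.4 105.3] psi 3.44 t 44.15
```

Request:
carry_out:
  plan:
    - [[10,-57,0],0,0.6]
    - [[20,-114,0],0,0.6]
    - [[30,-171,0],0,0.6]
    - [[40,-228,0],0,0.6]
    - [[50,-285,0],0,0.6]

```text
t: 44.78
ee_pos: [0.5364, 0.2605, 0.0989]
orientation: [0.0, 1.0, 0.03, 0.0]
force: [1.0, -0.2, 0.1]
grip_width: 0.801
grasp_force: 0.0
```

Request:
carry_out:
  plan:
    - [[9,-50,0],-3,0.6]
    - [[18,-100,0],-6,0.6]
    - [[23.5,-135,0],-9.2,0.6]
    - [[23.5,-135,30],-9.2,0.6]
    - [[23.5,-135,30],-9.2,0.6]

```text
t: 45.4
ee_pos: [0.5505, 0.3943, 0.0665]
orientation: [0.001, 0.994, 0.11, -0.002]
force: [0.2, -0.1, 0.2]
grip_width: 0.802
grasp_force: 0.0
```

```bash
python3 - <<'E'
from h import *
f,P,ok=wcloud();X,Y,Z=P[...,0],P[...,1],P[...,2]
m=ok&(abs(X-554)<40)&(abs(Y-394)<45)&(abs(Z-48)<4);r=rect(P[m][:,:2]/1000);print("W",r,Z[m].mean(),m.sum())
goto(r[0],r[1],13,12.6)
E
```

```text
W [554.1, 397.2, 48.0, 47.7, -78.1] 48.753364991138646 5953
shift [ 3.2 -2.1 55.3] turn 0.0 pos [551.4 394.4  68.3] psi 12.62 t 45.45
```

Request:
carry_out:
  plan:
    - [[3,-1,30],0,0.6]
    - [[3,-1,54],0,0.6]
    - [[3,-1,55.5],0,0.6]
    - [[3,-1,55.5],0,-1]
    - [[3,-1,55.5],0,-1]

```text
t: 46.08
ee_pos: [0.5552, 0.3966, 0.0148]
orientation: [-0.0, 0.994, 0.11, 0.001]
force: [0.9, 0.4, 0.5]
grip_width: 0.6
grasp_force: 0.0
```

Request:
carry_out:
  plan:
    - [[0,0,0],0,-1]
    - [[0,0,0],0,-1]
    - [[0,0,0],0,-1]
    - [[0,0,-40],0,-1]
    - [[0,0,-80],0,-1]

```text
t: 46.7
ee_pos: [0.5537, 0.396, 0.0929]
orientation: [0.001, 0.994, 0.11, -0.001]
force: [-0.2, 1.4, -5.9]
grip_width: 0.541
grasp_force: 39.9
```

Request:
carry_out:
  plan:
    - [[-20,53,0],2,-1]
    - [[-41,106,0],4,-1]
    - [[-62,158,0],6,-1]
    - [[-83,211,0],8,-1]
    - [[-104,264,0],9.2,-1]

```text
t: 47.32
ee_pos: [0.5096, 0.1144, 0.0926]
orientation: [0.0, 1.0, 0.03, -0.001]
force: [1.1, -0.8, -5.6]
grip_width: 0.54
grasp_force: 39.9
```

```bash
python3 - <<'E'
from h import *
p,a,o=pose();print(o["grip_width"]*88,o["force"],jig(p))
w=world(61,45);goto(*w,14,3.4)
E
```

```text
47.550694176137874 [ 1.13853761 -0.75968168 -5.56040602] [72.0, 99.3]
shift [-11.   54.3  78.6] turn -0.0 pos [509.6 114.4  92.6] psi 3.4 t 47.33
```

Request:
carry_out:
  plan:
    - [[-11,54,0],0,-1]
    - [[-11,54,40],0,-1]
    - [[-11,54,70],0,-1]
    - [[-11,54,77.5],0,-1]
    - [[-13,54,78.5],0,-1]

```text
t: 47.95
ee_pos: [0.501, 0.0614, 0.015]
orientation: [0.0, 1.0, 0.03, 0.0]
force: [0.5, 0.1, -5.4]
grip_width: 0.539
grasp_force: 40.0
```

Request:
carry_out:
  plan:
    - [[-2,0,0.5],0,-1]
    - [[-2,0,0.5],0,-1]

```text
t: 48.2
ee_pos: [0.499, 0.0613, 0.0145]
orientation: [0.0, 1.0, 0.03, 0.0]
force: [-0.3, -0.1, -6.7]
grip_width: 0.535
grasp_force: 40.0
```

Request:
carry_out:
  plan:
    - [[-1,0,0],0,-1]
    - [[-1,0,0],0,-1]

```text
t: 48.45
ee_pos: [0.4987, 0.0612, 0.0146]
orientation: [0.0, 1.0, 0.03, 0.001]
force: [3.2, 1.8, -4.8]
grip_width: 0.545
grasp_force: 39.9
```

```bash
python3 - <<'E'
from h import *
p,a,o=pose();print(o["force"],jig(p),p)
E
```

```text
[ 3.24563012  1.79145798 -4.84772933] [58.0, 46.8] [498.67063567  61.19964256  14.57894287]
```

Request:
carry_out:
  plan:
    - [[-1,0,0.8],0,-1]
    - [[-1,0,0.8],0,-1]

```text
t: 48.7
ee_pos: [0.4987, 0.0612, 0.0144]
orientation: [0.0, 1.0, 0.03, 0.002]
force: [6.4, 2.5, -0.0]
grip_width: 0.543
grasp_force: 39.9
```

Request:
carry_out:
  plan:
    - [[-1,0,0],0,-1]
    - [[-1,0,0],0,-1]

```text
t: 48.95
ee_pos: [0.4986, 0.0611, 0.0147]
orientation: [0.0, 1.0, 0.03, 0.004]
force: [9.3, 3.4, -1.7]
grip_width: 0.54
grasp_force: 39.9
```

```bash
python3 - <<'E'
from h import *
p,a,o=pose();print(o["force"],jig(p),p)
f=wweights();cv2.imwrite("pics/w7.png",f["color"])
E
```

```text
[ 9.32025052  3.41456585 -1.66194834] [57.9, 46.8] [498.57568882  61.10770487  14.66657937]
blue few 24
yellow [23.2, 0.8] ang 0.3 [72.7, 18.1] z 32.8 x rng [14.9 31.4] 1542
green few 10
red few 0
W [56.5, 1.6] [77.0, 48.6, -87.1] 48.8 jx [34.3 80. ]
W [59.4, 5.2] [47.0, 46.9, -2.5] 48.2 jx [42.2 80.6]
```

View pics/w7.png

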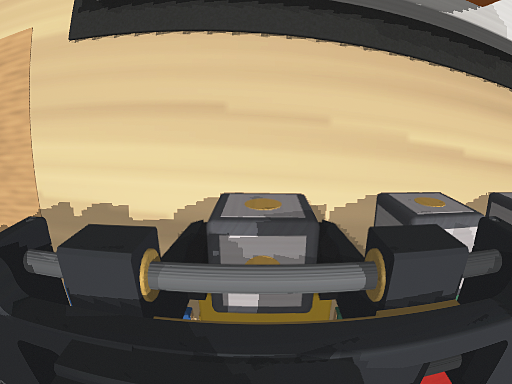

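Request:
carry_out:
  plan:
    - [[0,0,0],0,0.3]
    - [[0,0,0],0,0.3]
    - [[2,0,-5],0,0.3]
    - [[3,0,-40],0,0.4]
    - [[3,0,-85],0,0.5]

```text
t: 49.62
ee_pos: [0.4985, 0.0612, 0.0992]
orientation: [-0.0, 1.0, 0.03, -0.001]
force: [0.9, 0.4, 0.2]
grip_width: 0.749
grasp_force: 0.0
```

```bash
python3 - <<'E'
from h import *
f=wweights()
goto(423.5,403.5,100,-6.8)
E
```

```text
blue [17.9, -6.6] ang -2.5 [62.9, 29.1] z 32.2 x rng [ 5.5 32.1] 636
yellow [18.2, 0.6] ang 0.0 [72.6, 28.7] z 32.7 x rng [ 4.8 31.8] 2376
green [32.3, 3.0] ang -40.7 [65.4, 17.0] z 32.8 x rng [ 7.3 53.1] 406
red [33.5, 6.4] ang -31.4 [54.9, 16.9] z 32.0 x rng [25.8 54.7] 136
W [56.6, 2.2] [48.5, 48.2, -86.6] 48.7 jx [34.1 80. ]
W [56.9, 2.4] [47.8, 47.8, -85.5] 48.8 jx [35.8 80.2]
W [57.5, 1.1] [49.8, 46.9, -85.9] 48.7 jx [38.4 80.3]
shift [ -57.  -346.5    5. ] turn 10.2 pos [501.2  61.1 105. ] psi 3.45 t 49.67
```

Request:
carry_out:
  plan:
    - [[-10,-58,0],0,0.6]
    - [[-20,-116,0],0,0.6]
    - [[-30,-174,0],0,0.6]
    - [[-40,-232,0],0,0.6]
    - [[-50,-290,0],4,0.6]

```text
t: 50.3
ee_pos: [0.431, 0.3496, 0.0987]
orientation: [-0.0, 1.0, -0.006, 0.0]
force: [0.7, -0.4, -0.2]
grip_width: 0.796
grasp_force: 0.0
```

Request:
carry_out:
  plan:
    - [[-5,-50,0],6,0.6]
    - [[-5,-56,0],6,0.6]
    - [[-5,-56,30],6,0.6]
    - [[-5,-56,30],6,0.6]

```text
t: 50.8
ee_pos: [0.4265, 0.4024, 0.0668]
orientation: [0.001, 0.998, -0.057, -0.002]
force: [-0.4, -0.5, -0.2]
grip_width: 0.802
grasp_force: 0.0
```

```bash
python3 - <<'E'
from h import *
f,P,ok=wcloud();X,Y,Z=P[...,0],P[...,1],P[...,2]
m=ok&(abs(X-424)<40)&(abs(Y-404)<45)&(abs(Z-48)<4);r=rect(P[m][:,:2]/1000);print("W",r,Z[m].mean(),m.sum())
goto(r[0],r[1]-1,13,-6.8)
E
```

```text
W [423.4, 406.1, 48.7, 48.3, -6.4] 48.73886613454833 5763
shift [-4.1 -1.8 55.2] turn 0.2 pos [427.3 402.9  68.2] psi -6.59 t 50.85
```

Request:
carry_out:
  plan:
    - [[-4,-1.5,30],0,0.6]
    - [[-4,-1.5,54],0,0.6]
    - [[-4,-1.5,55.5],0,0.6]
    - [[-4,-1.5,55.5],0,-1]
    - [[-4,-1.5,55.5],0,-1]

```text
t: 51.48
ee_pos: [0.4241, 0.406, 0.0142]
orientation: [-0.001, 0.998, -0.057, 0.001]
force: [-0.2, 0.2, -0.2]
grip_width: 0.597
grasp_force: 0.0
```

Request:
carry_out:
  plan:
    - [[0,0,0],0,-1]
    - [[0,0,0],0,-1]
    - [[0,0,0],0,-1]
    - [[0,0,-40],0,-1]
    - [[0,0,-80],0,-1]

```text
t: 52.1
ee_pos: [0.4228, 0.4054, 0.0932]
orientation: [0.001, 0.998, -0.057, -0.001]
force: [0.2, -0.2, -5.1]
grip_width: 0.541
grasp_force: 40.0
```

Request:
carry_out:
  plan:
    - [[20,48,0],-2,-1]
    - [[41,97,0],-4,-1]
    - [[62,145,0],-6,-1]
    - [[83,194,0],-8,-1]
    - [[103,243,0],-10,-1]

```text
t: 52.72
ee_pos: [0.4978, 0.1509, 0.0925]
orientation: [-0.0, 1.0, 0.031, -0.0]
force: [0.1, 0.3, -5.1]
grip_width: 0.54
grasp_force: 40.0
```

```bash
python3 - <<'E'
from h import *
p,a,o=pose();print(o["grip_width"]*88,o["force"],jig(p))
w=world(62,136);goto(*w,14.5,3.4)
E
```

```text
47.530438054179 [ 0.05227438  0.26294271 -5.07718578] [62.4, 136.4]
shift [-0.4  0.4 78. ] turn 0.1 pos [497.8 150.9  92.5] psi 3.5 t 52.73
```

Request:
carry_out:
  plan:
    - [[0,1,40],0,-1]
    - [[0,1,70],0,-1]
    - [[0,1,77.5],0,-1]
    - [[-2,1,78],0,-1]
    - [[-3,1,78.5],0,-1]

```text
t: 53.35
ee_pos: [0.4954, 0.1516, 0.0151]
orientation: [-0.0, 1.0, 0.03, 0.001]
force: [1.0, 0.3, -5.7]
grip_width: 0.541
grasp_force: 40.0
```

Request:
carry_out:
  plan:
    - [[-2,0,0],0,-1]
    - [[-2,0,0],0,-1]

```text
t: 53.6
ee_pos: [0.493, 0.1513, 0.0146]
orientation: [-0.0, 1.0, 0.03, 0.0]
force: [0.2, 0.3, -5.7]
grip_width: 0.542
grasp_force: 40.0
```

Request:
carry_out:
  plan:
    - [[-1.5,0,0],0,-1]
    - [[-1.5,0,0],0,-1]

```text
t: 53.85
ee_pos: [0.4921, 0.1512, 0.0147]
orientation: [-0.0, 1.0, 0.03, 0.001]
force: [2.7, 0.1, -4.4]
grip_width: 0.539
grasp_force: 40.0
```

```bash
python3 - <<'E'
from h import *
p,a,o=pose();print(o["force"],jig(p),p)
E
```

```text
[ 2.68808262  0.13531648 -4.430986  ] [56.7, 137.1] [492.08234894 151.19697269  14.65695769]
```

Request:
carry_out:
  plan:
    - [[-1,0,0.8],0,-1]
    - [[-1,0,0.8],0,-1]

```text
t: 54.1
ee_pos: [0.492, 0.1511, 0.0143]
orientation: [-0.0, 1.0, 0.03, 0.002]
force: [6.0, 1.8, -2.7]
grip_width: 0.537
grasp_force: 40.0
```

Request:
carry_out:
  plan:
    - [[-1,0,0],0,-1]
    - [[-1,0,0],0,-1]

```text
t: 54.35
ee_pos: [0.4919, 0.1511, 0.0146]
orientation: [-0.0, 1.0, 0.03, 0.003]
force: [9.3, 1.3, -3.3]
grip_width: 0.539
grasp_force: 40.0
```

Request:
carry_out:
  plan:
    - [[-0.5,0,0],0,-1]
    - [[-0.5,0,0],0,0.3]
    - [[-0.5,0,0],0,0.3]
    - [[2,0,-10],0,0.3]
    - [[3,0,-50],0,0.5]

```text
t: 54.98
ee_pos: [0.4916, 0.1511, 0.0633]
orientation: [0.0, 1.0, 0.03, -0.002]
force: [0.9, 0.4, 0.9]
grip_width: 0.738
grasp_force: 0.0
```

Request:
carry_out:
  plan:
    - [[0,0,-50],0,0.5]
    - [[0,0,-100],0,0.5]
    - [[0,-60,-110],0,0.5]
    - [[0,-120,-110],0,0.5]
    - [[0,-180,-110],0,0.5]

```text
t: 55.6
ee_pos: [0.4815, 0.3327, 0.1746]
orientation: [-0.0, 1.0, 0.03, 0.0]
force: [1.0, -0.2, 0.6]
grip_width: 0.752
grasp_force: 0.0
```

Request:
carry_out:
  plan:
    - [[0,-60,0],0,0.5]
    - [[0,-60,0],0,0.5]

```text
t: 55.85
ee_pos: [0.4768, 0.3939, 0.1737]
orientation: [-0.0, 0.999, 0.032, -0.0]
force: [0.2, -0.9, -1.1]
grip_width: 0.753
grasp_force: 0.0
```

```bash
python3 - <<'E'
from h import *
f=bot.grab_frame("top");look(f)
P,ok=cloud(f);d=P[...,:2]*1000-J;jx=d@EX;jy=d@EY
for y in (135,45,-45,-135):
    r=top_rect(f,(abs(jy-y)<42)&(jx>20)&(jx<100),.048,.006);print("W",[round(q-w,1) for q,w in zip(jig(r[:2]),(0,y))],r[2:])
    print(" rail",top_rect(f,(abs(jy-y)<44)&(jx>-8)&(jx<45),.032,.006))
cv2.imwrite("pics/t8.png",cv2.resize(f["color"][120:300,120:420],None,fx=2.6,fy=2.6,interpolation=cv2.INTER_CUBIC))
g=bot.grab_frame("scene");cv2.imwrite("pics/s8.png",cv2.resize(g["color"][80:280,130:390],None,fx=3,fy=3,interpolation=cv2.INTER_CUBIC))
E
```

```text
blue jig [27.9, -2.5] ang -1.7 [69.7, 53.0] 216
yellow jig [29.6, -2.4] ang -2.2 [69.8, 56.3] 210
green jig [29.5, -2.2] ang -2.3 [69.9, 56.3] 214
red jig [17.5, -4.8] ang -2.2 [70.0, 33.1] 210
SE [650.1, -11.0, 357.7, 41.4, 88.9, 1057]
handle [650.2, -12.0, 86.2, 16.3, 88.2, 132]
W [57.2, 0.1] [46.2, 46.2, -88.2, 200]
 rail [453.9, 144.6, 69.9, 33.0, -88.8, 205]
W [57.2, 1.2] [46.2, 46.1, -88.7, 209]
 rail [457.4, 55.0, 69.8, 29.7, -88.8, 205]
W [57.1, 2.0] [46.3, 46.1, -88.8, 205]
 rail [462.5, -34.6, 69.9, 29.7, -88.8, 202]
W [56.8, -0.3] [46.6, 46.1, -88.8, 210]
 rail [468.8, -127.4, 70.6, 31.3, -85.8, 196]
```

View pics/t8.png

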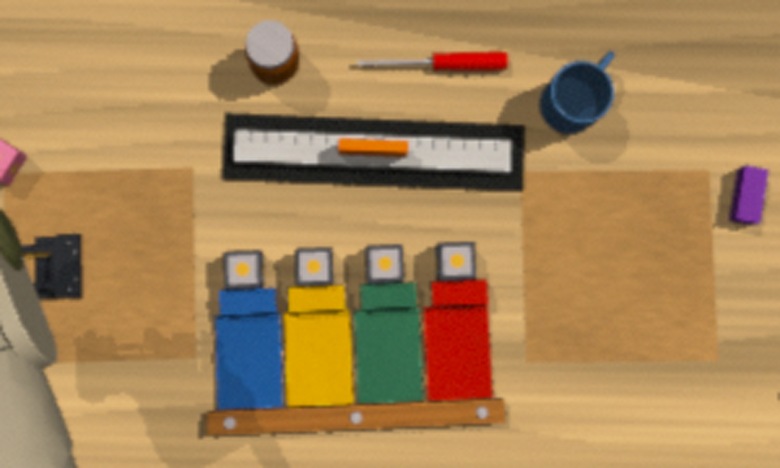

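View pics/s8.png

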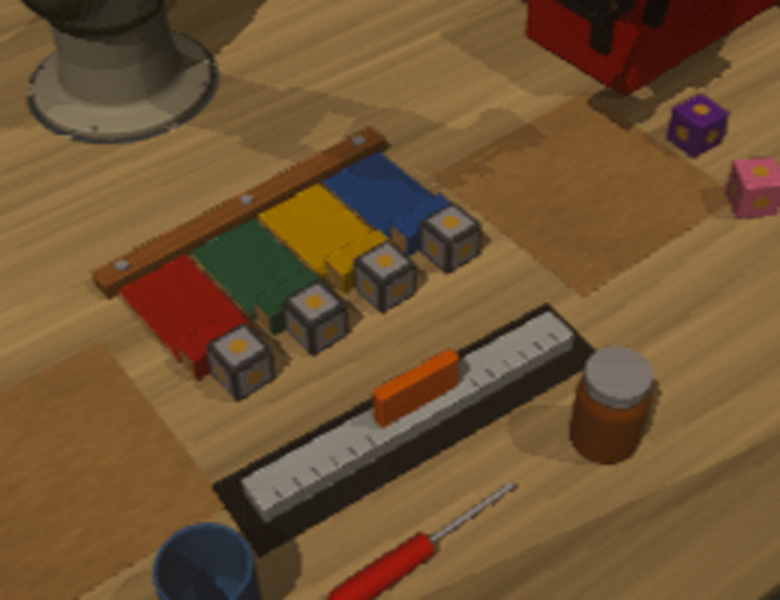

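```bash
python3 -c "
from workcell import bot
print(bot.finish_job())"
```

```text
the job is handed in; nothing more can be done
None
```

I've handed the job in: the last pictures show all four rails flush and centred with a weight against each and the straightedge back on its mat, after I held it along the row for over a second; the judge returned no verdict.

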